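# Set a freshly painted nose cone to dry with the spring tongs

### The job

The paint on the red nose cone is still wet: take the spring tongs out of their caddy, squeeze them gently on the cone's grey collar, lift it off the painting block, feel along the slot of the drying stand for the clip's hole and press the stem in until the flange is fully home on the plate, without ramming it. Then let go and stand the tongs back in their caddy. Touch the cone only by its unpainted parts and only with the tongs, and leave the blue cone, the bottle, the cup and the jar alone.

Things in the scene. Friction and masses are not known exactly. Their poses are not given: they have to be found in the camera images.
- tongs_grip (a point): Spring tongs, 120 g, 124 mm tall, upright, tips down. Point amid the blue grip plates (22 mm along x, 34 tall), 95 mm above the tips; the tongs end 23 mm above it. z up, y = line along which the arms close. Arms slide parallel, sprung: 45 mm over the plates when free, 25.4 shut. Squeezing takes 4 N at first, 8 N shut; they spring open.
- tongs_tip (a point): Midway between the jaw tips, at their lower end; axes as tongs_grip. Rubber jaw pads 14 mm along x, 6 mm tall. The gap between them is 15 mm less than the width over the grip plates: 30 mm when free. Above the pads the arms stand 3 mm further back each.
- caddy_in (a point): Centre of the inner floor of the white open box (46 x 68 mm outside, 58 mm high, walls and floor 4 mm) in which the tongs stand. Its long inner side (60 mm) lies along y, the short one (38 mm) along x. At the start the tips stand on this floor and the arms close along this y, within a few degrees.
- red_nose_collar (a point): Nose cone with wet red paint, 20 to 35 g, stem down. Point: centre of its bare grey square collar (14 x 14 mm, 10 mm tall, faces along x and y; z up). Above the collar is the painted cone (9 mm across, 24 mm tall), below it a grey flange. It stands in a hole of the block. A squeeze of over about 25 N on each side marks it.
- red_nose_flange (a point): Centre of the underside of the red cone's round grey flange (28 mm across, 4 mm thick), 9 mm below the collar point. Below it: a round stem 8 mm across, 22 mm long, its last 1.5 mm 7.2 mm across. At the start the flange rests on the block with the stem loose in the hole. The jaw tips may bear down on the flange.
- red_nose_paint: The wet painted cone itself: origin at its base, on the collar. Not to be touched by anything.
- blue_nose_collar (a point): A second nose cone, the same but blue, in the other hole of the block: not to be disturbed. Point: its collar's centre.
- block: Wooden painting block, 56 x 130 mm and 28 mm high, fixed to the table, origin under its centre, with two 12 mm holes 40 mm either side of the centre along its y; the cones stand in them.
- seat (a point): Middle of the drying stand's slot, level with the top of its aluminium plate (90 x 120 mm, 36 mm above the table, fixed). The slot is 11 mm wide along x, 52 mm long along y, closed at both ends, 5 mm deep. Its yellow floor has one hole, 9.5 mm across, on the slot's centre line, up to 15 mm either way along y from this point: where is NOT measured; feel (or look) for it.
- stand: The drying stand: origin under its centre on the table, axes as seat. Below the hole, about 16 to 19 mm under the plate's top, two sprung rubber rollers grip the stem: it takes about 5 to 10 N of push to drive it past them until the flange lies flat on the plate, and they hold it where it is left. The slide with the hole does not move. Over 40 N between cone and stand is ramming.
- bottle: White bottle with a blue label, 56 mm across, 120 mm tall; origin under its base. Bystander.
- cup: White paper cup, 72 mm across, 75 mm tall; origin under its base. Bystander.
- jar: Amber paint jar with a red lid, 44 mm across, 50 mm tall; origin under its base. Bystander.
Not all that is in view belongs to the job. What is shaped like the part that bears caddy_in but black, purple or turquoise is not meant.

How it is judged:
By the outcome, as a careful person would: the job done as asked, in the order asked, and still so for the second after the job is handed in, with the robot touching nothing.
It also fails if it takes over 72 s, if anything falls off the work surface, if the arm or the gripper's body presses on something with over 40 N, if the wrist force passes 120 N, or if a joint passes its speed limit or range.

### The arm

A 7-joint arm with a two-finger parallel gripper is mounted at the origin on the work surface. World frame = base frame: x ahead of the robot, y to its left, z up, the work surface at z = 0. Lengths are in m, angles in rad, forces in N, time in s.
With the tool pointing down it reaches from about 0.4 to 0.85 m from the base axis. Payload 10.4 kg.
Tool frame: the origin (TCP) lies at the very end of the fingers, on their centre line; the grasp point (between the pads) lies 19 mm behind it (manip.grip_point_offset is the z of the grasp point in the tool frame, in m); z points along the fingers, y is the direction in which the jaws open and shut (so a half turn about z gives the same grasp; the last joint's range is limited). The gripper opens to 85 mm and grips with 20 to 120 N. Pads are 22 mm wide; open, the fingers measure 114 mm over their backs; the gripper's body (76 mm by 85 mm) begins 54 mm behind the grasp point. The pads swing forward as they close: fully open they stand 13 mm farther back than shut.
Start: joints at [-1.141, 0.332, -0.065, 1.46, 0.022, 1.35, -0.088], TCP at [0.273, 0.562, 0.231] pointing down, gripper open.
Joint ranges: [-2.6, 2.6], [-0.5, 2.12], [-1.47, 1.34], [0.16, 2.42], [-1.27, 4.41], [0.06, 2.06], [-2.6, 2.6]. Speed limits (rad/s): [2.22, 2.22, 2.79, 2.79, 3.14, 3.14, 3.14].

### API

Orientations are given as a unit quaternion [x, y, z, w].
In Python, from workcell import manip, camera, get_calibration, hand_in gives the robot as it stands.
- The arm moves only by the shell command python3 -m pendant 'ROWS' [FORCE]. ROWS is JSON, a list of rows, each a list of 5 numbers: the shift along the tool's x, y, z in units of 40 mm (1.0 is 40 mm), then the turn about the tool's z in units of 6 degrees (1.0 is 6 degrees), then the closure, from 0 (fully open) to 1 (shut). A call has 1 to 5 rows; each row is the pose to reach, as a shift and turn from the pose commanded when the call began, along the tool's axes at that moment; what a row does not reach only later rows make up. A row lasts 1/8 s, in which the tool goes at most 62.5 mm and 10.7 degrees, less where a joint would pass 70% of its speed; a pose out of reach is approached as far as the arm can. A call with a gripper value outside its range is refused whole. The fingers move at their own pace and stop on an object; FORCE is the grip in N (left out, the last holds). Time passes only in rows, so rows that repeat a pose let the fingers close. It gives the time, the measured TCP pose, the force and the opening at its end, in the units of the state.
- manip.get_obs(): the state, without advancing time (a new reading comes with each control period).
- camera(name): name is "scene" or "top" or "wrist"; returns (picture, depth): 480x640x3 uint8, red, green, blue; 480x640 float32, m along the optical axis (not along the pixel's ray), 0 where there is no reading.
- get_calibration(name): a dict with "vfov" (degrees; the focal length in pixels is half the picture's height over the tangent of half this angle, whatever the lens; pixels are square), "cx", "cy" (the principal point, pixels), "position" and "rotation" of the camera in the world. Camera axes: x right, y down, z forward; pixel columns grow to the right and rows downward; lengths in m; the calibration is good to about 2 mm. A picture is of the moment at which its call begins: read the wrist's pose just before it. get_calibration takes no time and is no camera call; for the wrist camera it gives the pose at the moment of the call.
- hand_in(): hands the job in, once; it reports no verdict.
The state is a dict: "clock": time; "joint_pos": joint angles; "joint_velocities": joint speeds; "tau": joint torques, N m; "position": TCP position; "ee_rot": TCP orientation; "ft_force": force on the tool from outside, world axes, zero at the start; "torque": the same for the moment, N m; "grip_width": opening from 0.0 (shut) to 1.0 (fully open).
Only numpy, scipy, OpenCV 4.12 (cv2) and the standard library are available. Lean on these libraries where they do the work, as an engineer would, in place of code of your own. Each camera call takes 0.05 s, during which the arm holds its last target.

## Working session

There is one attempt and no reset: what is moved stays moved. The work goes in short steps, Python scripts to look and compute and a shell command to move; the robot and the scene stay as the last step left them, time stands still between calls to the robot, and variables do not carry over. Pictures are saved under pics/ and viewed, and the job is handed in when it is done.

```bash
ls; mkdir -p pics; cat > h.py <<'E'
import numpy as np,cv2
from workcell import manip,camera,get_calibration
def K(c): 
    f=240/np.tan(np.radians(c['vfov'])/2); return f,c['cx'],c['cy']
def snap(n,fn=None):
    c=get_calibration(n); p,d=camera(n)
    if fn: cv2.imwrite('pics/'+fn,cv2.cvtColor(p,cv2.COLOR_RGB2BGR)); np.savez('pics/'+fn[:-4]+'.npz',p=p,d=d,c=np.array(c,dtype=object))
    return p,d,c
def load(fn):
    z=np.load('pics/'+fn+'.npz',allow_pickle=True); return z['p'],z['d'],z['c'].item()
def ray(c,u,v):
    f,cx,cy=K(c); R=np.array(c['rotation']).reshape(3,3); return np.array(c['position']),R@np.array([(u-cx)/f,(v-cy)/f,1])
def onz(c,u,v,z):
    o,r=ray(c,u,v); return o+r*(z-o[2])/r[2]
def pt(c,d,u,v):
    o,r=ray(c,u,v); return o+r*d[int(v),int(u)]
def cloud(c,d):
    f,cx,cy=K(c); R=np.array(c['rotation']).reshape(3,3); v,u=np.mgrid[:480,:640]
    P=np.stack([(u-cx)/f*d,(v-cy)/f*d,d],-1); return P@R.T+np.array(c['position'])
E
python3 - <<'E'
from h import *
np.set_printoptions(precision=4,suppress=True)
for n in("scene","top","wrist"):
    p,d,c=snap(n,n+'0.png'); print(n,c,(d>0).mean())
print(manip.get_obs(),manip.grip_point_offset)
E
```

```text
pics
scene {'vfov': 44.80040711662349, 'cx': 320.37990273598473, 'cy': 243.6540349832533, 'position': array([1.076 , 0.4008, 0.9097]), 'rotation': array([ 0.4041,  0.8532, -0.2956, -0.1464])} 0.9959309895833334
top {'vfov': 50.05134759615899, 'cx': 321.9400288506323, 'cy': 243.58943511038453, 'position': array([ 0.3056, -0.0152,  1.2217]), 'rotation': array([ 0.7132, -0.6909,  0.0822, -0.0848])} 0.9959342447916667
wrist {'vfov': 71.46519092551416, 'cx': 315.31526802775187, 'cy': 238.2686782597512, 'position': array([0.2014, 0.597 , 0.3728]), 'rotation': array([0.8373, 0.5237, 0.0827, 0.1338])} 0.9960970052083333
{'clock': 0.15, 'joint_pos': array([-1.1406,  0.3327, -0.0647,  1.4607,  0.0216,  1.3499, -0.0885]), 'joint_velocities': array([ 0.001 , -0.0015,  0.0002, -0.0012,  0.0006, -0.0016,  0.0005]), 'tau': array([ -0.0003, -62.5828,   0.0485, -39.1848,   0.0163,   0.0075,
        -0.    ]), 'position': array([0.2733, 0.5618, 0.2307]), 'ee_rot': array([ 0.2245,  0.9745, -0.0005, -0.0001]), 'ft_force': array([-0.5562, -0.3782,  0.221 ]), 'torque': array([ 0.0286, -0.0056, -0.0268]), 'grip_width': 0.9973988741335541} -0.0187
```

```bash
sed -i "s/np.array(c\['rotation'\]).reshape(3,3)/Rotation.from_quat(c['rotation']).as_matrix()/; 1a from scipy.spatial.transform import Rotation" h.py; python3 - <<'E'
from h import *
for n in("scene0","top0"):
    p,d,c=load(n); P=cloud(c,d); print(n,ray(c,320,240)[1],P[240,320],np.percentile(P[...,2],[5,25,50]))
E
```

```text
scene0 [-0.49213225 -0.38977082 -0.77841144] [ 5.01153996e-01 -5.44786261e-02  4.46784262e-04] [-7.48159506e-01 -1.24781372e-03  3.95590922e-04]
top0 [ 0.24110115  0.01148167 -0.97046453] [ 0.6008492  -0.00110937  0.03311053] [-7.51623702e-01 -4.38346470e-03  7.52711097e-05]
```

View pics/scene0.png

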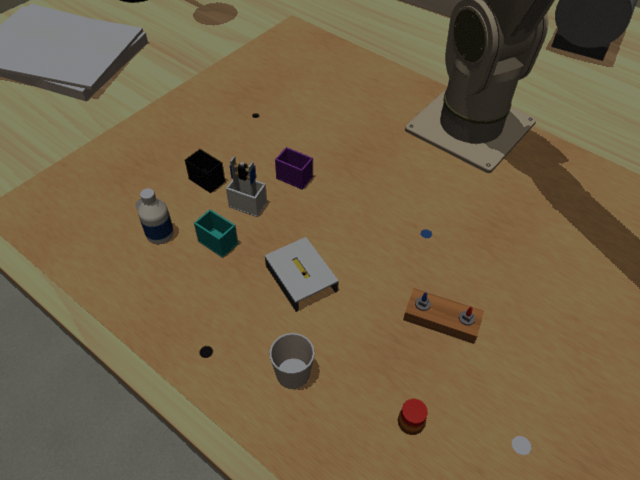

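View pics/top0.png

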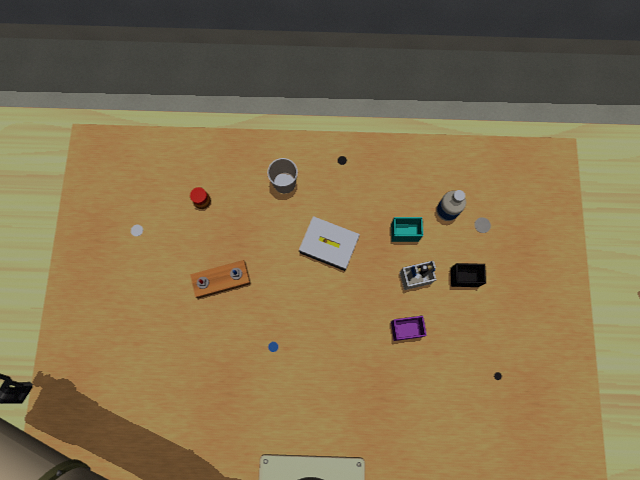

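View pics/wrist0.png

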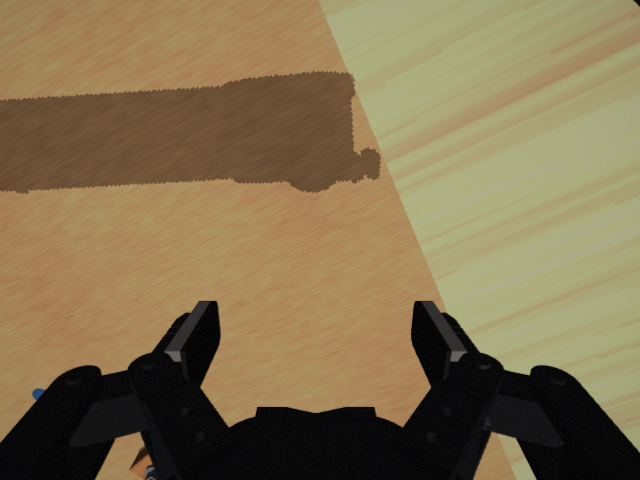

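```bash
python3 - <<'E'
from h import *
p,d,c=load('scene0');q,e,f=load('top0')
b=[cv2.resize(x,(400,300),interpolation=cv2.INTER_CUBIC) for x in (p[145:220,200:300],p[275:350,400:500],p[230:305,250:350],q[245:305,380:460],q[250:310,180:260],q[210:270,290:370])]
cv2.imwrite('pics/crops0.png',cv2.cvtColor(cv2.resize(np.vstack([np.hstack(b[:2]),np.hstack([b[2],b[3]])]),(800,600)),cv2.COLOR_RGB2BGR))
cv2.imwrite('pics/crops1.png',cv2.cvtColor(np.hstack(b[4:]),cv2.COLOR_RGB2BGR))
E
```

```text
(no output)
```

View pics/crops0.png

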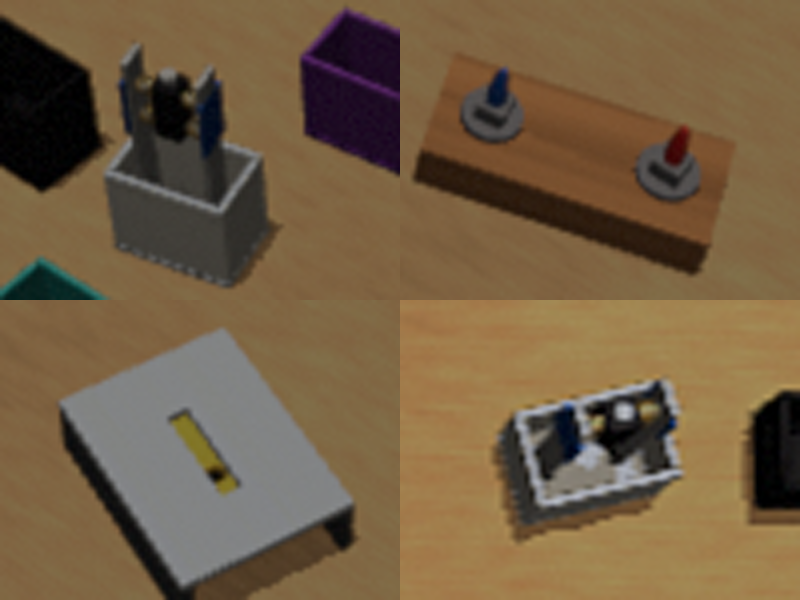

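View pics/crops1.png

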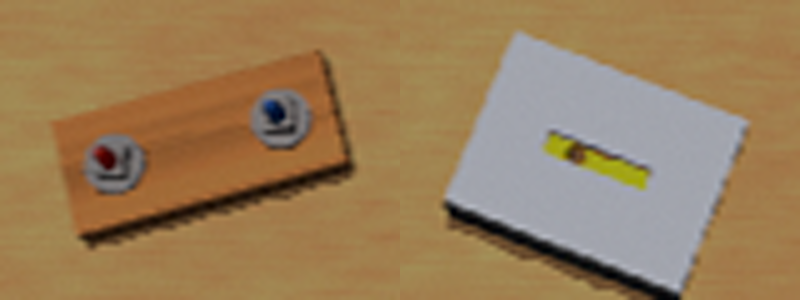

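```bash
cat > m.py <<'E'
from h import *
np.set_printoptions(precision=4,suppress=True)
def rect(P,m,name):
    pts=P[m][:,:2].astype(np.float32)*1000
    r=cv2.minAreaRect(pts); print(name,len(pts),'c',np.round(r[0],1),'s',np.round(r[1],1),'a',round(r[2],1),'z',np.median(P[m][:,2]).round(4))
for n,B in (('top0',dict(cad=(395,255,445,295),plate=(290,205,370,280),block=(185,255,255,305))),('scene0',dict(cad=(215,150,275,220),plate=(255,230,345,315),block=(395,280,490,345)))):
    p,d,c=load(n);P=cloud(c,d);hsv=cv2.cvtColor(p,cv2.COLOR_RGB2HSV)
    def box(b): m=np.zeros((480,640),bool);m[b[1]:b[3],b[0]:b[2]]=1;return m
    z=P[...,2]
    rect(P,box(B['cad'])&(z>.050)&(z<.063),n+' caddy rim')
    rect(P,box(B['plate'])&(z>.031)&(z<.041),n+' plate')
    rect(P,box(B['block'])&(z>.024)&(z<.0305),n+' block')
    m=box(B['plate'])&(hsv[...,0]>20)&(hsv[...,0]<35)&(hsv[...,1]>150)&(z>.02); rect(P,m,n+' yellow')
    m=box(B['cad'])&(hsv[...,0]>105)&(hsv[...,0]<130)&(hsv[...,1]>120)&(z>.07)
    rect(P,m,n+' grip blue')
    m=box(B['cad'])&(z>.065); rect(P,m,n+' tongs above')
    for nm,lo,hi in(('red',0,8),('blue',105,130)):
        m=box(B['block'])&(hsv[...,0]>=lo)&(hsv[...,0]<hi)&(hsv[...,1]>(170 if nm=='red' else 120))&(z>.035)&(z<.08)
        if m.sum()>3:
            v,u=np.nonzero(m); print(n,nm,m.sum(),u.mean(),v.mean(),P[m].mean(0), onz(c,u.mean(),v.mean(),.028+.014+.012))
h=[onz(load('top0')[2],325.4,240.6,.031),onz(load('scene0')[2],303.75,272.5,.031)];print(h)
E
python3 m.py
```

```text
top0 caddy rim 182 c [ 522.9 -230.5] s [46.4 69. ] a 15.2 z 0.0572
top0 plate 1784 c [596.8 -21.2] s [120.4  91.6] a 69.8 z 0.0363
top0 block 875 c [503.  233.4] s [ 56.7 130.7] a 17.3 z 0.0279
top0 yellow 63 c [597.5 -22.5] s [49.5  9.1] a 70.2 z 0.0319
top0 grip blue 35 c [ 516.9 -229.4] s [47.8 18. ] a 84.3 z 0.1071
top0 tongs above 247 c [ 430.4 -125. ] s [ 38.4 330.3] a 42.0 z 0.1144
top0 red 7 200.57142857142858 281.0 [0.4895 0.2688 0.0572] [0.49   0.2696 0.054 ]
top0 blue 12 234.33333333333334 271.6666666666667 [0.5137 0.1931 0.0569] [0.5142 0.1937 0.054 ]
scene0 caddy rim 381 c [ 560.5 -260.9] s [123.3 139.9] a 5.9 z 0.0559
scene0 plate 2553 c [597.  -23.6] s [123.4  92.1] a 69.6 z 0.0358
scene0 block 1629 c [503.8 231.4] s [ 60.3 130.3] a 16.7 z 0.0278
scene0 yellow 79 c [822.8 184.9] s [665.   26.5] a 42.7 z 0.0307
scene0 grip blue 65 c [ 526.  -229.9] s [21.1 46.8] a 11.2 z 0.1013
scene0 tongs above 511 c [804.1  69.8] s [855.4  49.4] a 47.3 z 0.1038
scene0 red 24 469.375 310.625 [0.4943 0.2704 0.0572] [0.4921 0.2699 0.054 ]
scene0 blue 23 423.8695652173913 297.30434782608694 [0.5186 0.1941 0.0533] [0.5191 0.1942 0.054 ]
[array([ 0.6003, -0.014 ,  0.031 ]), array([ 0.5998, -0.0135,  0.031 ])]
```

```bash
cat > go.py <<'E'
import sys
from h import *
# usage: go.py x y z yawdeg(of tool y axis); prints shift units in tool axes & turn units (measured pose)
def plan(t,yaw):
    o=manip.get_obs(); R=Rotation.from_quat(o['ee_rot']).as_matrix()
    s=R.T@(np.array(t)-o['position'])/0.04
    y=np.degrees(np.arctan2(R[1,1],R[0,1])); dw=(yaw-y+180)%360-180
    print('clk %.2f'%o['clock'],'pos',o['position'].round(4),'yawY %.2f'%y,'tilt',R[:,2].round(4),'F',o['ft_force'].round(2),'grip %.3f'%o['grip_width'],'j',o['joint_pos'].round(2))
    print('shift units',s.round(3),'turn units',round(-dw/6,3))
if __name__=='__main__': a=list(map(float,sys.argv[1:])); plan(a[:3],a[3])
E
python3 go.py .523 -.2305 .21 -75
```

```text
clk 0.15 pos [0.2733 0.5618 0.2307] yawY 64.06 tilt [-4.e-04 -1.e-03 -1.e+00] F [-0.56 -0.38  0.22] grip 0.997 j [-1.14  0.33 -0.06  1.46  0.02  1.35 -0.09]
shift units [-14.278 -15.08    0.535] turn units 23.176
```

```bash
python3 -m pendant '[[-1,-1.05,0,1.7,0],[-2,-2.1,0,3.4,0],[-3,-3.15,0,5.1,0],[-4,-4.2,0,6.8,0],[-5,-5.25,0,8.5,0]]' 20; python3 go.py .523 -.2305 .21 -75
```

```text
clock: 0.78
position: [0.3617, 0.2838, 0.2312]
ee_rot: [0.624, 0.781, 0.0, -0.0]
ft_force: [1.3, 0.7, -0.0]
grip_width: 1.003
clk 0.78 pos [0.3617 0.2838 0.2312] yawY 12.72 tilt [ 0.e+00  3.e-04 -1.e+00] F [ 1.28  0.73 -0.01] grip 1.003 j [-0.92 -0.04  0.15  1.88  0.01  1.3  -0.55]
shift units [-13.43    1.103   0.527] turn units 14.62
```

```bash
python3 -m pendant '[[-1.4,0.1,0,1.6,0],[-2.8,0.2,0,3.2,0],[-4.2,0.3,0,4.8,0],[-5.6,0.4,0,6.4,0],[-7,0.5,0,8,0]]'; python3 go.py .523 -.2305 .21 -75
```

```text
clock: 1.4
position: [0.4443, 0.0157, 0.2314]
ee_rot: [0.888, 0.46, 0.0, -0.0]
ft_force: [1.1, 1.5, 0.4]
grip_width: 0.997
clk 1.40 pos [0.4443 0.0157 0.2314] yawY -35.25 tilt [ 5.e-04  5.e-04 -1.e+00] F [1.08 1.53 0.41] grip 0.997 j [-0.61 -0.1   0.45  1.93  0.05  1.3  -0.79]
shift units [-3.89   5.159  0.532] turn units 6.625
```

```bash
python3 -m pendant '[[0,0,0,0,0]]'; python3 go.py .523 -.2305 .21 -75
```

```text
clock: 1.52
position: [0.4447, 0.0133, 0.2314]
ee_rot: [0.889, 0.458, 0.0, 0.0]
ft_force: [-0.1, 0.5, -0.2]
grip_width: 0.999
clk 1.52 pos [0.4447 0.0133 0.2314] yawY -35.48 tilt [ 3.e-04 -3.e-04 -1.e+00] F [-0.14  0.52 -0.16] grip 0.999 j [-0.61 -0.1   0.45  1.93  0.05  1.3  -0.79]
shift units [-3.826  5.132  0.536] turn units 6.587
```

```bash
python3 -m pendant '[[-0.8,1.1,0,1.6,0],[-1.6,2.2,0,3.2,0],[-2.4,3.3,0,4.8,0],[-3.2,4.4,0.2,6.4,0],[-3.83,5.13,0.3,6.59,0]]';python3 -m pendant '[[0,0,0,0,0]]'; python3 go.py .523 -.2305 .21 -75
python3 -c "
from h import *
snap('wrist','w1.png')"
```

```text
clock: 2.15
position: [0.525, -0.2269, 0.2186]
ee_rot: [0.991, 0.134, -0.0, 0.0]
ft_force: [0.7, 0.7, 1.1]
grip_width: 1.004
clock: 2.28
position: [0.5241, -0.228, 0.2184]
ee_rot: [0.991, 0.133, -0.001, 0.001]
ft_force: [-0.3, 1.2, 0.5]
grip_width: 1.003
clk 2.27 pos [ 0.5241 -0.228   0.2184] yawY -74.67 tilt [-0.0019 -0.0014 -1.    ] F [-0.3   1.19  0.54] grip 1.003 j [-0.29  0.26  0.74  1.66 -0.18  1.29 -0.82]
shift units [-0.044  0.053  0.21 ] turn units 0.056
```

View pics/w1.png

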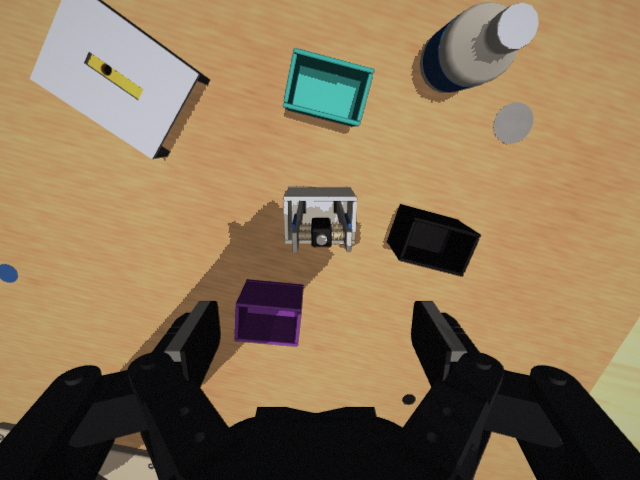

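```bash
cat > m2.py <<'E'
from m import *
E
python3 - <<'E'
from h import *
p,d,c=load('w1');P=cloud(c,d);z=P[...,2]
m=np.zeros((480,640),bool);m[180:256,278:362]=1
def rect(mm,name):
    r=cv2.minAreaRect(P[mm][:,:2].astype(np.float32)*1000);print(name,mm.sum(),np.round(r[0],1),np.round(r[1],1),round(r[2],1))
rect(m&(z>.055)&(z<.061),'rim')
for a,b in((.07,.09),(.075,.13),(.08,.115),(.115,.13),(.119,.13)): rect(m&(z>a)&(z<b),(a,b))
print(np.histogram(z[m],bins=np.arange(0,.14,.005)))
im=cv2.resize(p[180:260,270:370],(800,640),interpolation=cv2.INTER_CUBIC)[:600]
cv2.imwrite('pics/w1c.png',im[...,::-1])
E
```

```text
rim 795 [ 523.  -232.4] [45.8 68.1] 15.1
(0.07, 0.09) 130 [ 530.7 -230.6] [10.6 44.7] 16.0
(0.075, 0.13) 1512 [ 526.8 -231.7] [19.4 44.9] 15.6
(0.08, 0.115) 786 [ 527.3 -231.5] [18.2 44.9] 15.4
(0.115, 0.13) 702 [ 526.7 -231.6] [19.1 44.4] 16.0
(0.119, 0.13) 371 [ 525.4 -232.1] [16.  44.1] 16.4
(array([2087,  123,   86,   99,   92,  103,  110,  105,   97,  112,  157,
        790,   21,   13,   14,   24,   11,   81,  170,   63,   57,  111,
        293,  347,  113,  242,    0,    0]), array([0.   , 0.005, 0.01 , 0.015, 0.02 , 0.025, 0.03 , 0.035, 0.04 ,
       0.045, 0.05 , 0.055, 0.06 , 0.065, 0.07 , 0.075, 0.08 , 0.085,
       0.09 , 0.095, 0.1  , 0.105, 0.11 , 0.115, 0.12 , 0.125, 0.13 ,
       0.135, 0.14 ]))
```

View pics/w1c.png

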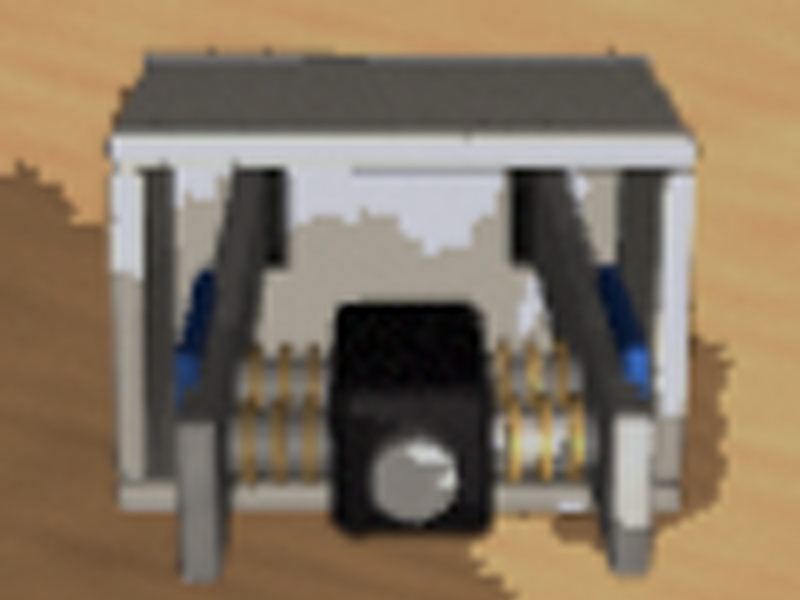

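```bash
python3 go.py .5258 -.232 .078 -74.2
```

```text
clk 2.33 pos [ 0.5244 -0.226   0.2186] yawY -74.53 tilt [-1.6e-03 -2.0e-04 -1.0e+00] F [ 0.11  0.57 -0.31] grip 0.999 j [-0.29  0.26  0.74  1.66 -0.18  1.29 -0.82]
shift units [0.    0.154 3.514] turn units -0.055
```

```bash
python3 -m pendant '[[0,0.05,1,-0.05,0],[0,0.13,2,-0.05,0],[0,0.13,2.8,-0.05,0],[0,0.13,3.3,-0.05,0],[0,0.13,3.51,-0.05,0]]';python3 -m pendant '[[0,0,0,0,0],[0,0,0,0,0]]'; for i in 1 2 3; do python3 go.py .5258 -.232 .078 -74.2;done
python3 -c "
from h import *
snap('wrist','w2.png')"; python3 go.py .5258 -.232 .078 -74.2
```

```text
clock: 2.95
position: [0.526, -0.2295, 0.0783]
ee_rot: [0.99, 0.138, -0.0, -0.0]
ft_force: [1.2, -0.0, -0.8]
grip_width: 0.997
clock: 3.2
position: [0.5267, -0.2308, 0.08]
ee_rot: [0.99, 0.138, 0.001, 0.0]
ft_force: [0.3, -0.7, 0.2]
grip_width: 1.004
clk 3.20 pos [ 0.5267 -0.2308  0.08  ] yawY -74.18 tilt [ 1.7e-03 -2.0e-04 -1.0e+00] F [ 0.29 -0.67  0.21] grip 1.004 j [-0.22  0.42  0.68  1.8  -0.3   1.03 -0.72]
shift units [-0.03   0.023  0.049] turn units 0.004
clk 3.20 pos [ 0.5267 -0.2308  0.08  ] yawY -74.18 tilt [ 1.7e-03 -2.0e-04 -1.0e+00] F [ 0.29 -0.67  0.21] grip 1.004 j [-0.22  0.42  0.68  1.8  -0.3   1.03 -0.72]
shift units [-0.03   0.023  0.049] turn units 0.004
clk 3.20 pos [ 0.5267 -0.2308  0.08  ] yawY -74.18 tilt [ 1.7e-03 -2.0e-04 -1.0e+00] F [ 0.29 -0.67  0.21] grip 1.004 j [-0.22  0.42  0.68  1.8  -0.3   1.03 -0.72]
shift units [-0.03   0.023  0.049] turn units 0.004
clk 3.25 pos [ 0.5266 -0.2308  0.0799] yawY -74.18 tilt [ 1.7e-03 -2.0e-04 -1.0e+00] F [-1.14 -0.25  0.24] grip 0.999 j [-0.22  0.42  0.68  1.8  -0.3   1.03 -0.72]
shift units [-0.028  0.023  0.048] turn units 0.004
```

View pics/w2.png

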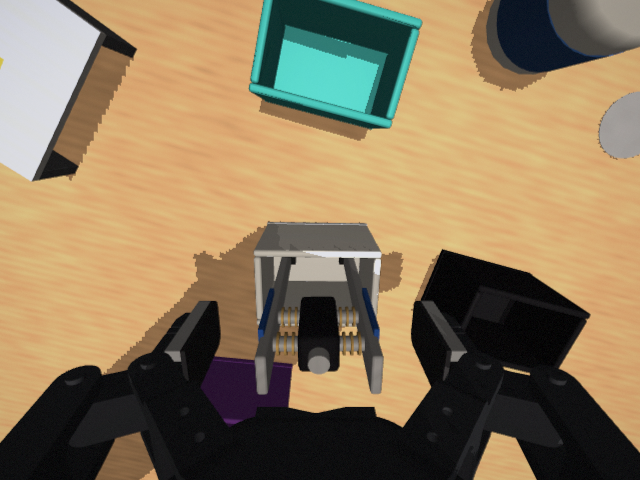

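```bash
python3 -m pendant '[[0,0.03,0.04,0,0],[0,0.03,0.04,0,0.3],[0,0.03,0.04,0,0.5],[0,0.03,0.04,0,0.58],[0,0.03,0.04,0,0.58]]' 20;python3 -m pendant '[[0,0,0,0,0.58],[0,0,0,0,0.58]]'; python3 -c "
from h import *
snap('wrist','w3.png')"
```

```text
clock: 3.88
position: [0.527, -0.2322, 0.0781]
ee_rot: [0.99, 0.138, 0.001, 0.0]
ft_force: [-0.6, 0.2, 6.5]
grip_width: 0.426
clock: 4.12
position: [0.527, -0.2322, 0.0782]
ee_rot: [0.99, 0.138, 0.001, 0.0]
ft_force: [-0.8, -0.7, 7.5]
grip_width: 0.423
```

View pics/w3.png

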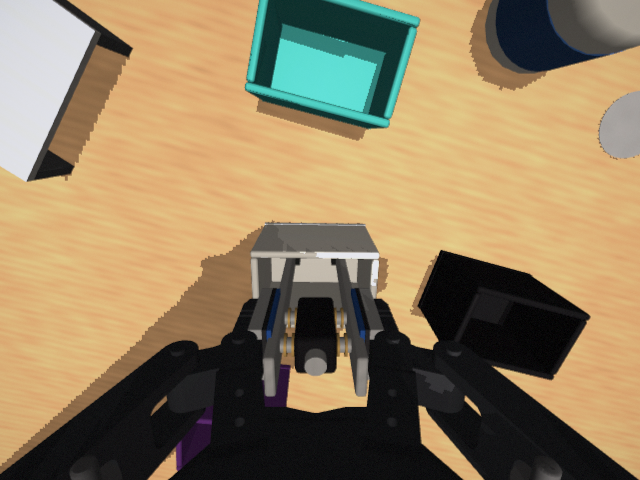

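```bash
python3 -m pendant '[[0,0,-0.3,0,0.58],[0,0,-0.7,0,0.58],[0,0,-1.2,0,0.58],[0,0,-1.8,0,0.58],[0,0,-2.5,0,0.58]]' 20;python3 -m pendant '[[0,0,-1,0,0.58],[0,0,-1.4,0,0.58],[0,0,-1.4,0,0.58]]'; python3 -c "
from h import *
snap('wrist','w4.png')"; python3 go.py .47 .2 .23 -74
```

```text
clock: 4.8
position: [0.5262, -0.2318, 0.1791]
ee_rot: [0.99, 0.138, 0.0, -0.0]
ft_force: [0.7, 0.9, -1.1]
grip_width: 0.421
clock: 5.18
position: [0.5267, -0.232, 0.2343]
ee_rot: [0.99, 0.138, 0.001, 0.0]
ft_force: [-0.4, -0.3, -1.9]
grip_width: 0.424
clk 5.22 pos [ 0.5262 -0.2316  0.233 ] yawY -74.17 tilt [-0.e+00  4.e-04 -1.e+00] F [-0.6   0.06 -2.3 ] grip 0.419 j [-0.29  0.26  0.75  1.63 -0.18  1.32 -0.81]
shift units [  1.592 -10.765   0.078] turn units -0.029
```

View pics/w4.png

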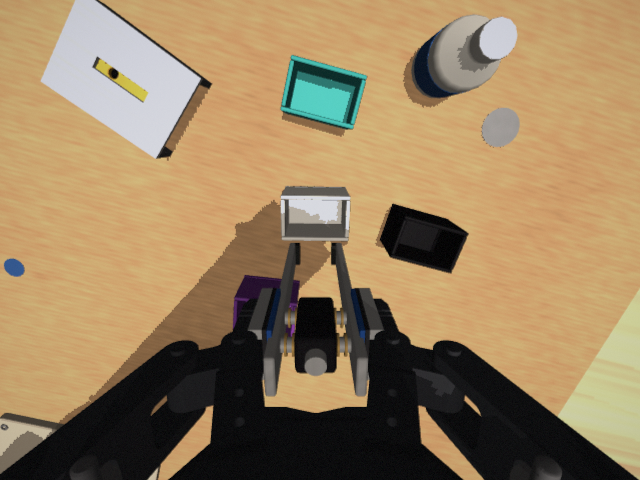

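```bash
cat > tip.py <<'E'
import sys
from h import *
np.set_printoptions(precision=1,suppress=True)
o=manip.get_obs(); p,d,c=snap('wrist',sys.argv[1]+'.png'); P=cloud(c,d)
R=Rotation.from_quat(o['ee_rot']).as_matrix(); T=(P-o['position'])@R*1000
np.save('pics/T_'+sys.argv[1]+'.npy',T)
m0=(abs(T[...,1])<26)&(d>0)&(T[...,2]>-60)&(abs(T[...,0])<30)
for a in range(-40,86,6):
    m=m0&(T[...,2]>a)&(T[...,2]<a+6)
    if m.sum()<4: continue
    L=m&(T[...,1]<0);r=m&(T[...,1]>=0)
    g=lambda k:np.r_[k.sum(),T[k].min(0)[:2],T[k].max(0)[:2]] if k.sum() else None
    print(a,g(L),g(r))
E
python3 tip.py w5; python3 - <<'E'
import cv2
i=cv2.imread('pics/w5.png')[230:410,220:420];cv2.imwrite('pics/w5c.png',cv2.resize(i,(660,594),interpolation=cv2.INTER_CUBIC))
E
```

```text
-40 [1275.   -11.1  -25.8   11.5   -0.2] [1242.   -11.8    0.2   11.7   25.7]
-34 [692.   -8.3 -25.   11.3  -0.2] [688.   -8.8   0.2  11.6  25.9]
-28 [435.   -8.7 -24.9  11.4  -0.2] [421.   -8.3   0.2  11.4  26. ]
-22 [381.   -6.  -24.9  11.2  -0.1] [370.   -5.7   0.3  11.4  26. ]
-16 [523.   -7.3 -25.   11.6  -0.1] [510.   -6.6   0.3  11.3  26. ]
-10 [278.   -8.6 -24.9  11.4  -0.1] [270.   -8.3   0.3  11.2  25.8]
-4 [ 62.   -3.4 -20.8  10.2 -14. ] [62.  -3.5 13.2 10.  23.3]
2 [ 67.   -5.9 -17.9   7.4 -13.9] [66.  -6.  13.2  7.2 17.1]
8 [ 68.   -8.  -17.9   7.6 -13.9] [69.  -7.5 13.2  7.1 17.2]
14 [ 54.   -8.  -18.    7.4 -14. ] [60.  -8.  13.2  7.1 17.3]
20 [ 48.   -2.4 -18.1   7.  -14. ] [45.  -8.4 13.2  7.1 17.1]
26 [ 56.   -8.2 -17.7   7.3 -13.9] [48.  -6.7 13.3  7.  17.2]
32 [ 44.   -7.8 -17.9   7.3 -13.9] [52.  -8.7 13.2  6.8 17.2]
38 [ 38.   -8.3 -17.8   7.1 -13.9] [36.  -7.8 13.3  7.  17.2]
44 [ 41.   -7.9 -17.7   6.9 -13.9] [33.  -3.7 13.3  6.7 17. ]
50 [ 33.   -8.2 -17.5   6.7 -13.9] [43.  -8.2 13.2  6.8 17.4]
56 [ 29.   -1.1 -17.9   7.1 -13.9] [21.   5.5 13.5  7.  17.2]
62 [ 47.   -8.6 -17.8   6.8 -11.3] [51.  -8.5 10.8  6.9 17.2]
68 [ 95.   -8.4 -17.6   6.7 -10.9] [107.   -8.3  10.3   6.9  17. ]
74 [  6.   -6.5 -14.3   5.4 -11. ] [ 2.   3.8 10.4  5.2 11.8]
```

View pics/w5c.png

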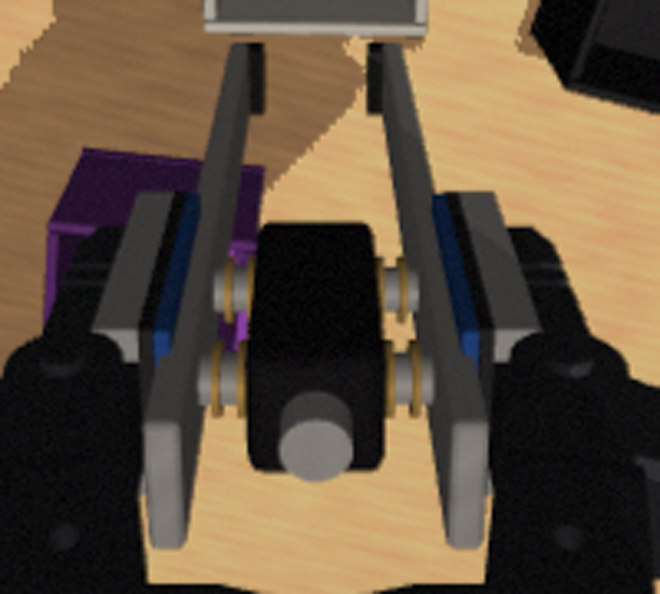

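```bash
python3 -m pendant '[[0.2,-1.5,0,0,0.58],[0.4,-3,0,0,0.58],[0.6,-4.5,0,0,0.58],[0.8,-6,0,0,0.58],[1,-7.5,0,0,0.58]]' 20; python3 go.py .448 .258 .2 -74
```

```text
clock: 5.9
position: [0.4817, 0.0696, 0.2321]
ee_rot: [0.99, 0.138, -0.001, 0.0]
ft_force: [0.7, 0.2, -1.8]
grip_width: 0.419
clk 5.90 pos [0.4817 0.0696 0.2321] yawY -74.17 tilt [-1.6e-03 -4.0e-04 -1.0e+00] F [ 0.65  0.15 -1.84] grip 0.419 j [-0.73  0.01  0.5   1.84 -0.    1.3  -1.52]
shift units [ 0.475 -4.762  0.801] turn units -0.028
```

```bash
python3 -m pendant '[[0.1,-1.2,0,0,0.58],[0.2,-2.4,0,0,0.58],[0.3,-3.5,0.2,0,0.58],[0.4,-4.3,0.5,0,0.58],[0.47,-4.73,0.8,0,0.58]]' 20;python3 -m pendant '[[0,0,0,0,0.58]]'; python3 go.py .448 .258 .2 -74;python3 -c "
from h import *
snap('wrist','w6.png')"
```

```text
clock: 6.52
position: [0.4484, 0.2561, 0.1994]
ee_rot: [0.99, 0.139, -0.001, 0.001]
ft_force: [-0.4, -0.8, -0.5]
grip_width: 0.42
clock: 6.65
position: [0.4487, 0.2547, 0.1995]
ee_rot: [0.99, 0.138, -0.001, 0.001]
ft_force: [0.7, -0.8, -1.2]
grip_width: 0.424
clk 6.65 pos [0.4487 0.2547 0.1995] yawY -74.11 tilt [-0.0024 -0.0024 -1.    ] F [ 0.74 -0.77 -1.19] grip 0.424 j [-0.92  0.11  0.34  1.8  -0.04  1.24 -1.86]
shift units [ 0.006 -0.083 -0.013] turn units -0.018
```

View pics/w6.png

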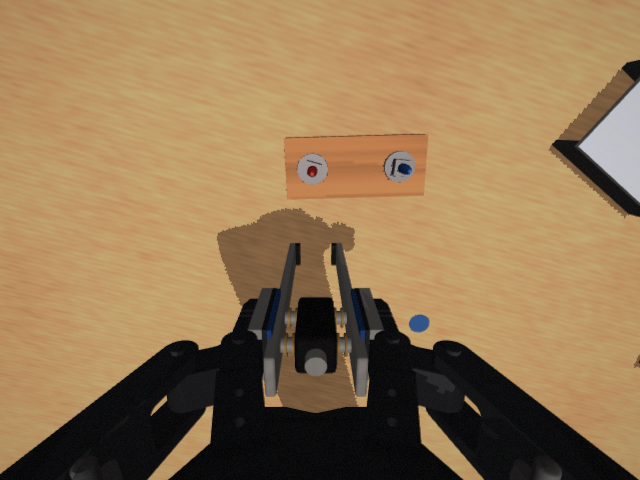

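```bash
cat > col.py <<'E'
import sys
from h import *
p,d,c=load(sys.argv[1]);P=cloud(c,d)
for nm,g in(('red',(.4915,.2705)),('blue',(.515,.194))):
    r=np.hypot(P[...,0]-g[0],P[...,1]-g[1]);z=P[...,2];m=(r<.02)&(z>.0385)&(z<.0445)
    hsv=cv2.cvtColor(p,cv2.COLOR_RGB2HSV); grey=hsv[...,1]<90
    for k,mm in(('collar top',m&grey),('flange',(r<.025)&(z>.0295)&(z<.0345)&grey),('tip',(r<.02)&(z>.05)&(z<.07)),('side',(r<.02)&(z>.034)&(z<.041)&grey)):
        if mm.sum()<5: print(nm,k,mm.sum());continue
        q=cv2.minAreaRect(P[mm][:,:2].astype(np.float32)*1000);print(nm,k,mm.sum(),np.round(q[0],1),np.round(q[1],1),round(q[2],1),'z',np.median(z[mm]).round(4),z[mm].max().round(4))
v,u=np.nonzero((np.hypot(P[...,0]-.4915,P[...,1]-.2705)<.02)&(P[...,2]>.035)); u0,v0=int(u.mean())-25,int(v.mean())-20
cv2.imwrite('pics/'+sys.argv[1]+'c.png',cv2.resize(p[v0:v0+40,u0:u0+50],(750,600),interpolation=cv2.INTER_CUBIC)[...,::-1]); print(u0,v0)
E
python3 col.py w6
```

```text
red collar top 164 [490.6 269.7] [14.2 13.9] 0.5 z 0.0415 0.0434
red flange 474 [490.7 269.7] [27.  27.4] 41.3 z 0.0316 0.0344
red tip 79 [491.5 269.4] [6.7 7.7] 17.7 z 0.0605 0.0666
red side 45 [490.6 269.6] [14.2 13.8] 0.7 z 0.0406 0.041
blue collar top 159 [514.5 193.5] [14.1 14.4] 10.9 z 0.0416 0.044
blue flange 452 [514.8 193.8] [27.  27.4] 14.8 z 0.0317 0.0344
blue tip 98 [514.7 194.7] [6.2 8.1] 80.1 z 0.0594 0.0669
blue side 62 [514.4 193.5] [14.1 14.3] 10.9 z 0.0396 0.041
287 150
```

View pics/w6c.png

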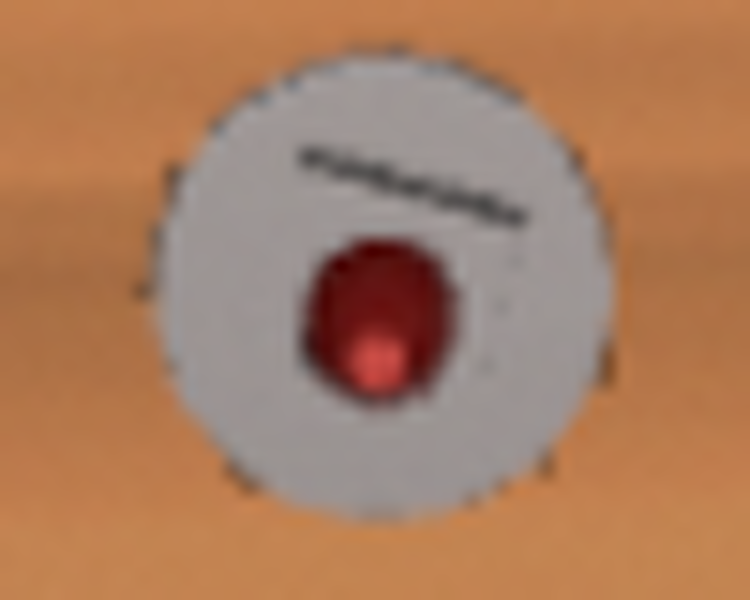

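```bash
python3 go.py .4913 .2694 .165 -89.5
```

```text
clk 6.70 pos [0.4495 0.2537 0.2005] yawY -74.22 tilt [-0.0012 -0.0017 -1.    ] F [-0.54 -0.57 -0.08] grip 0.421 j [-0.92  0.11  0.34  1.8  -0.04  1.24 -1.86]
shift units [ 1.113 -0.094  0.885] turn units 2.547
```

```bash
python3 -m pendant '[[0.25,0,0,0.7,0.58],[0.55,0,0,1.4,0.58],[0.85,-0.05,0.3,2.1,0.58],[1.05,-0.09,0.6,2.55,0.58],[1.11,-0.09,0.88,2.55,0.58]]' 20;python3 -m pendant '[[0,0,0,0,0.58],[0,0,0,0,0.58]]'; python3 go.py .4913 .2694 .165 -89.5; python3 tip.py w7 | tail -3; python3 col.py w7
```

```text
clock: 7.32
position: [0.4918, 0.2696, 0.1655]
ee_rot: [1.0, 0.004, 0.0, 0.0]
ft_force: [0.1, -0.7, -1.8]
grip_width: 0.417
clock: 7.58
position: [0.4913, 0.2703, 0.1664]
ee_rot: [1.0, 0.005, 0.0, -0.0]
ft_force: [-0.4, -0.1, -0.9]
grip_width: 0.417
clk 7.58 pos [0.4913 0.2703 0.1664] yawY -89.46 tilt [ 2.e-04  3.e-04 -1.e+00] F [-0.36 -0.14 -0.92] grip 0.417 j [-0.9   0.24  0.37  1.74 -0.09  1.18 -2.07]
shift units [0.001 0.022 0.036] turn units 0.007
62 [ 47.   -8.5 -17.5   6.6 -11.2] [40.  -8.2 10.9  6.7 17.1]
68 [104.   -8.3 -17.3   6.6 -10.8] [105.   -8.9  10.4   6.5  17.6]
74 [  6.    1.4 -12.2   5.2 -10.8] [ 8.  -0.8 10.5  5.2 13.9]
red collar top 170 [490.6 270. ] [14.3 13.5] 0.9 z 0.0415 0.0442
red flange 472 [490.8 269.9] [27.  27.7] 45.5 z 0.0316 0.0345
red tip 102 [492.2 270. ] [8.  5.5] 86.8 z 0.059 0.066
red side 72 [490.6 270. ] [14.4 13.5] 0.2 z 0.0403 0.041
blue collar top 179 [514.5 193.7] [14.3 14.1] 10.6 z 0.0415 0.0436
blue flange 495 [514.8 193.9] [27.3 27.3] 62.5 z 0.0317 0.0344
blue tip 129 [515.5 194.5] [6.1 8.1] 45.7 z 0.0588 0.0669
blue side 83 [514.5 193.8] [14.4 13.9] 11.6 z 0.0387 0.0409
290 356
```

View pics/w7.png

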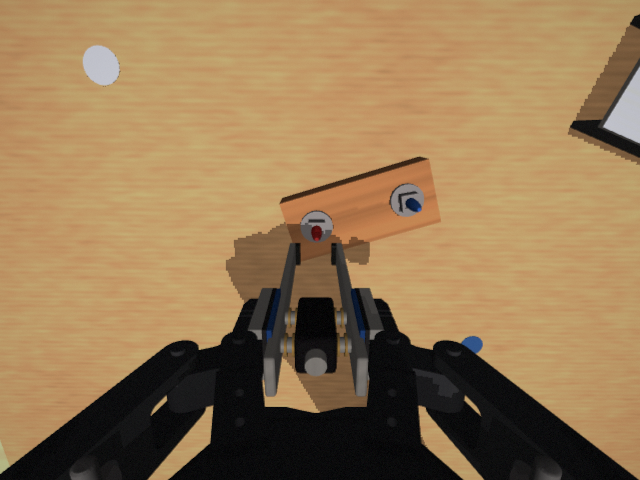

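```bash
python3 -m pendant '[[0,0.01,0.4,0,0.58],[0,0.01,0.8,0,0.58],[0,0.01,1.1,0,0.58],[0,0.01,1.3,0,0.58],[0,0.01,1.43,0,0.58]]' 20;python3 -m pendant '[[0,0,0,0,0.58],[0,0,0,0,0.58]]';python3 tip.py w8 | tail -3; python3 go.py .4913 .2694 .108 -89.5; python3 -c "
import cv2;i=cv2.imread('pics/w8.png')[220:340,240:400];cv2.imwrite('pics/w8c.png',cv2.resize(i,(800,600),interpolation=cv2.INTER_CUBIC))"
```

```text
clock: 8.25
position: [0.4912, 0.27, 0.1083]
ee_rot: [1.0, 0.004, -0.0, 0.0]
ft_force: [0.1, -0.2, -1.7]
grip_width: 0.425
clock: 8.5
position: [0.4915, 0.2702, 0.1093]
ee_rot: [1.0, 0.004, 0.0, -0.0]
ft_force: [-0.4, 0.3, -0.1]
grip_width: 0.42
68 [163.   -8.9 -17.3   6.6  -0.5] [170.   -8.6   0.2   6.6  17.1]
74 [289.  -27.6 -22.5  23.5  -0.5] [291.  -13.9   0.2  28.4  20.7]
80 [1483.   -30.   -26.    28.    -0.5] [1767.   -29.9    0.2   30.    26. ]
clk 8.55 pos [0.4916 0.2702 0.1094] yawY -89.48 tilt [ 6.e-04  5.e-04 -1.e+00] F [-0.04  1.26 -0.27] grip 0.417 j [-0.89  0.3   0.36  1.8  -0.12  1.07 -2.05]
shift units [-0.007  0.02   0.034] turn units 0.003
```

View pics/w8c.png

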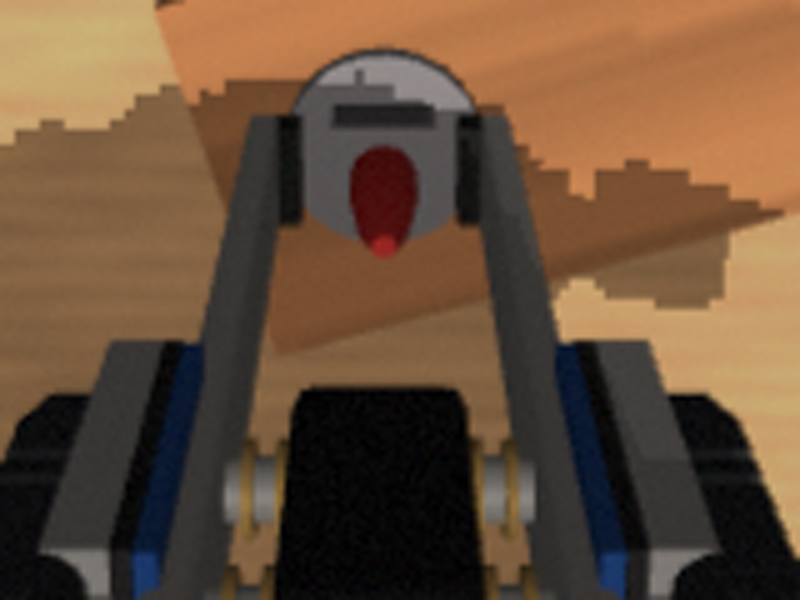

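```bash
python3 -m pendant '[[0,0,0.03,0,0.58],[0,0,0.03,0,0.58]]'; python3 -m pendant '[[0,0,0.02,0,0.58],[0,0,0.02,0,0.58]]';python3 go.py .4913 .2694 .108 -89.5
```

```text
clock: 8.8
position: [0.4913, 0.2701, 0.1078]
ee_rot: [1.0, 0.005, 0.0, -0.0]
ft_force: [-0.3, 1.0, -1.5]
grip_width: 0.419
clock: 9.05
position: [0.4913, 0.2701, 0.1069]
ee_rot: [1.0, 0.005, -0.0, -0.0]
ft_force: [-0.1, -0.8, -1.4]
grip_width: 0.423
clk 9.05 pos [0.4913 0.2701 0.1069] yawY -89.48 tilt [-0.e+00  1.e-04 -1.e+00] F [-0.05 -0.82 -1.37] grip 0.423 j [-0.89  0.3   0.36  1.8  -0.12  1.06 -2.05]
shift units [ 0.001  0.017 -0.028] turn units 0.004
```

```bash
python3 -m pendant '[[0,0,0,0,0.6],[0,0,0,0,0.63],[0,0,0,0,0.66],[0,0,0,0,0.7],[0,0,0,0,0.72]]' 20;python3 -m pendant '[[0,0,0,0,0.72],[0,0,0,0,0.72]]';python3 tip.py w9 | tail -3; python3 -c "
import cv2;i=cv2.imread('pics/w9.png')[220:340,240:400];cv2.imwrite('pics/w9c.png',cv2.resize(i,(800,600),interpolation=cv2.INTER_CUBIC))"
```

```text
clock: 9.68
position: [0.4914, 0.2701, 0.1071]
ee_rot: [1.0, 0.005, 0.0, -0.0]
ft_force: [1.1, -0.2, 0.9]
grip_width: 0.324
clock: 9.93
position: [0.4914, 0.2701, 0.107]
ee_rot: [1.0, 0.005, 0.0, -0.0]
ft_force: [-0.4, -1.2, 1.0]
grip_width: 0.322
68 [142.   -8.8 -13.9  13.2  -0.5] [131.   -8.9   0.2  10.5  13.7]
74 [1355.   -30.   -26.    28.    -0.5] [1739.   -30.     0.2   30.    26. ]
80 [387.  -29.6 -26.   28.3  -0.5] [380.  -29.7   0.2  30.   25.7]
```

View pics/w9c.png

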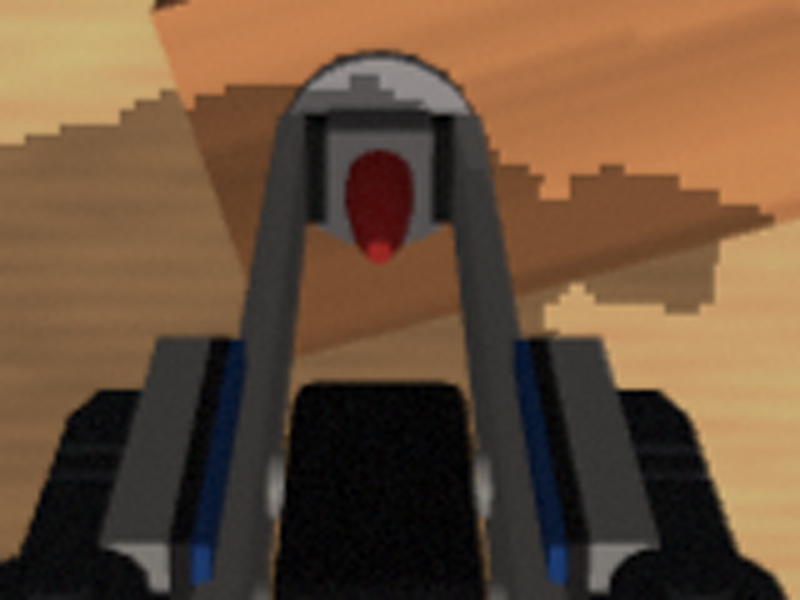

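```bash
python3 -m pendant '[[0,0,-0.1,0,0.72],[0,0,-0.3,0,0.72],[0,0,-0.6,0,0.72],[0,0,-1,0,0.72],[0,0,-1.5,0,0.72]]';python3 -m pendant '[[0,0,-0.4,0,0.72],[0,0,-0.8,0,0.72],[0,0,-0.8,0,0.72]]';python3 tip.py w10 | tail -3; python3 go.py .6 -.0138 .2 -89.5
```

```text
clock: 10.6
position: [0.4913, 0.27, 0.1683]
ee_rot: [1.0, 0.004, 0.0, -0.0]
ft_force: [-0.6, 0.8, -1.6]
grip_width: 0.321
clock: 10.98
position: [0.4919, 0.2704, 0.2003]
ee_rot: [1.0, 0.005, 0.001, -0.001]
ft_force: [0.1, -0.8, -1.8]
grip_width: 0.322
62 [148.   -7.5 -13.6   6.6  -0.5] [151.   -7.7   0.2   7.   13.4]
68 [139.   -9.2 -13.9  11.8  -0.5] [134.  -10.9   0.2   9.   13.8]
74 [182.  -14.1 -13.   13.4  -0.5] [184.  -14.1   0.2  13.3  12.7]
clk 11.03 pos [0.4914 0.2702 0.1992] yawY -89.48 tilt [ 5.e-04  6.e-04 -1.e+00] F [-0.72  0.57 -2.23] grip 0.320 j [-0.91  0.21  0.37  1.7  -0.08  1.25 -2.08]
shift units [ 2.65   7.125 -0.022] turn units 0.004
```

View pics/w10.png

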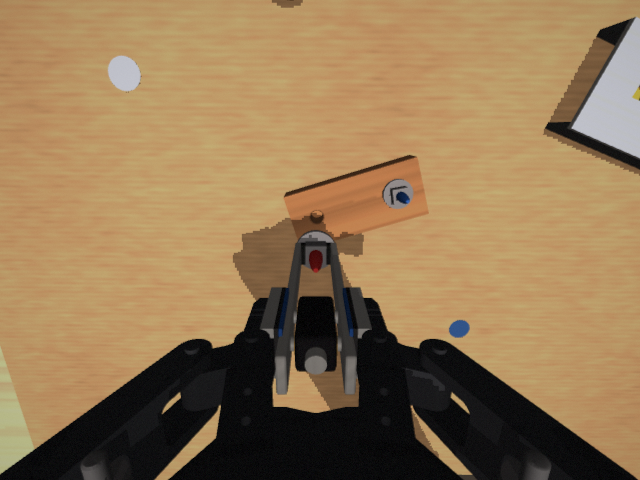

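```bash
python3 - <<'E'
import numpy as np,cv2
T=np.load('pics/T_w10.npy')
for a,b in((62,67.5),(72,74.5),(74.5,80),(72,80)):
    m=(np.hypot(T[...,0],T[...,1])<18)&(T[...,2]>a)&(T[...,2]<b)
    print(a,b,m.sum(),cv2.minAreaRect(T[m][:,:2].astype(np.float32)),cv2.minEnclosingCircle(T[m][:,:2].astype(np.float32)),np.median(T[m][:,2]))
E
python3 -m pendant '[[0.2,1,0,0,0.72],[0.4,2.2,0,0,0.72],[0.6,3.4,0,0,0.72],[0.8,4.6,0,0,0.72],[1,5.8,0,0,0.72]]';python3 -m pendant '[[0.1,0.8,0,0,0.72],[0.2,1.3,0,0,0.72],[0.2,1.3,0,0,0.72]]';python3 tip.py w11 | tail -1; python3 go.py .6 -.0138 .2 -89.5
```

```text
62 67.5 294 ((-0.5000691413879395, -0.03386688232421875), (26.991010665893555, 14.56553840637207), 89.09708404541016) ((4.63499116897583, -0.15113383531570435), 13.59455680847168) 65.37626503054193
72 74.5 58 ((3.7007970809936523, 3.507244110107422), (16.055057525634766, 27.160634994506836), 42.25314712524414) ((0.5361049771308899, 0.6561368703842163), 13.918913841247559) 73.66500265810676
74.5 80 342 ((-0.22357749938964844, -1.7145986557006836), (27.94694709777832, 24.557016372680664), 17.70574188232422) ((-0.658665657043457, -0.07626509666442871), 14.194408416748047) 75.66660961642876
72 80 400 ((-0.3345155715942383, -1.3212299346923828), (27.95724868774414, 25.387367248535156), 18.012592315673828) ((-0.42876136302948, 0.46531176567077637), 14.441619873046875) 75.5019622580615
clock: 11.65
position: [0.533, 0.0369, 0.1982]
ee_rot: [1.0, 0.005, -0.001, 0.0]
ft_force: [0.9, -0.3, -1.1]
grip_width: 0.321
clock: 12.02
position: [0.5415, -0.0153, 0.1982]
ee_rot: [1.0, 0.003, -0.001, 0.0]
ft_force: [0.1, 0.1, -2.3]
grip_width: 0.32
74 [182.  -13.9 -13.   13.1  -0.5] [181.  -14.1   0.2  13.4  12.8]
clk 12.07 pos [ 0.5415 -0.0137  0.1982] yawY -89.55 tilt [-1.2e-03 -1.0e-04 -1.0e+00] F [-0.29  1.01 -2.19] grip 0.326 j [-0.57  0.18  0.57  1.76 -0.1   1.24 -1.53]
shift units [ 1.463  0.015 -0.047] turn units -0.008
```

View pics/w11.png

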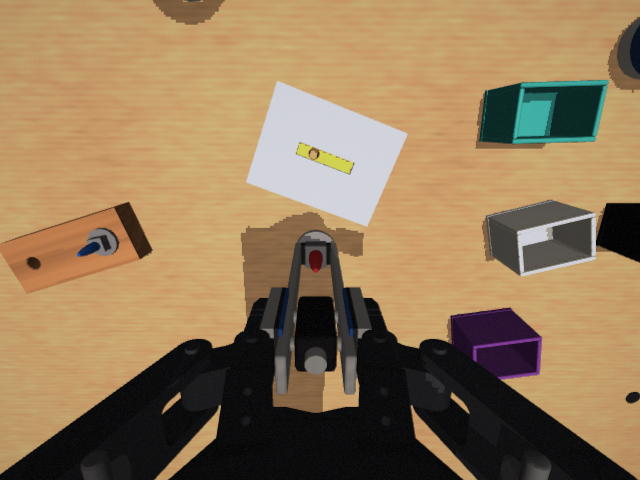

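```bash
cat > hole.py <<'E'
import sys
from h import *
p,d,c=load(sys.argv[1]);P=cloud(c,d);hsv=cv2.cvtColor(p,cv2.COLOR_RGB2HSV)
z=P[...,2]
near=(np.hypot(P[...,0]-.597,P[...,1]+.0224)<.1)
r=cv2.minAreaRect(P[near&(z>.033)&(z<.039)][:,:2].astype(np.float32)*1000);print('plate',np.round(r[0],1),np.round(r[1],1),round(r[2],1))
n2=np.hypot(P[...,0]-.597,P[...,1]+.0224)<.035
y=n2&(hsv[...,1]>110)&(z<.0345)&(z>.029); 
r=cv2.minAreaRect(P[y][:,:2].astype(np.float32)*1000);print('yellow',y.sum(),np.round(r[0],1),np.round(r[1],1),round(r[2],1),np.median(z[y]))
lo=n2&(z<.0295);lo2=n2&(z<.0345)
v,u=np.nonzero(lo); print('hole px',lo.sum(),u.min(),u.max(),v.min(),v.max())
q=np.array([onz(c,a,b,.031) for a,b in zip(u,v)])*1000
r=cv2.minAreaRect(q[:,:2].astype(np.float32));print('hole rect',np.round(r[0],1),np.round(r[1],1),round(r[2],1),'circ',cv2.minEnclosingCircle(q[:,:2].astype(np.float32)), np.percentile(z[lo],[0,50,100]))
v,u=np.nonzero(lo2)
q=np.array([onz(c,a,b,.036) for a,b in zip(u,v)])*1000
r=cv2.minAreaRect(q[:,:2].astype(np.float32));print('slot at top plane',np.round(r[0],1),np.round(r[1],1),round(r[2],1))
u0,v0=int(u.mean())-40,int(v.mean())-30
cv2.imwrite('pics/'+sys.argv[1]+'h.png',cv2.resize(p[v0:v0+60,u0:u0+80],(800,600),interpolation=cv2.INTER_CUBIC)[...,::-1])
E
python3 hole.py w11
```

```text
plate [596.2 -23.3] [120.4  90.2] 69.8
yellow 575 [596.3 -23.2] [51.8 10.4] 69.8 0.030626130904448934
hole px 129 299 349 143 172
hole rect [595.9 -23.8] [49.1  9.8] 69.2 circ ((595.9569702148438, -23.834213256835938), 24.67536163330078) [-0.0017967   0.00186709  0.02948322]
slot at top plane [598.2 -23. ] [66.9 65.4] 13.8
```

```bash
ls pics/w11h.png
```

```text
pics/w11h.png
```

View pics/w11h.png

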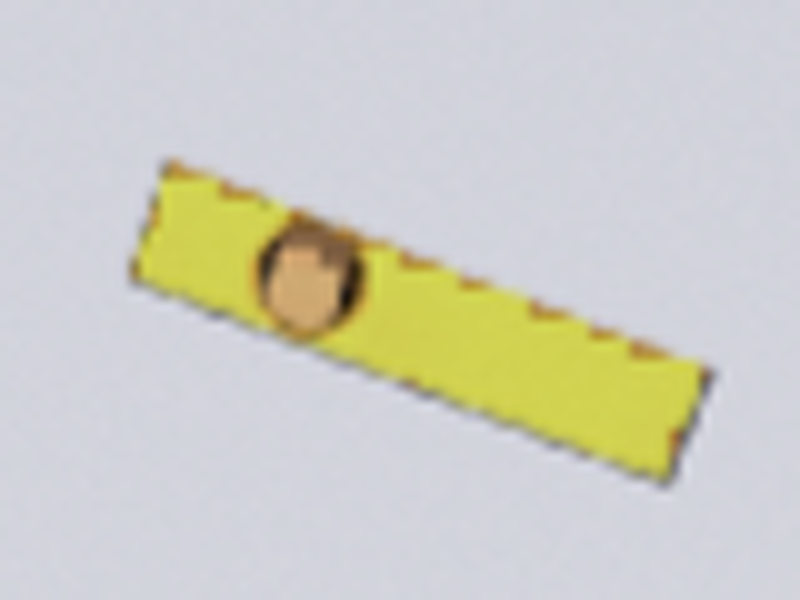

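```bash
python3 - <<'E'
from h import *
p,d,c=load('w11');P=cloud(c,d);z=P[...,2]
n2=np.hypot(P[...,0]-.597,P[...,1]+.0224)<.035
v,u=np.nonzero(n2&(z<.0345)); u0,v0=int(u.mean())-40,int(v.mean())-30
print(u0,v0)
h=(u0+310/10-.5+.05,v0+281/10-.5+.05); H=onz(c,*h,.031)*1000; print('hole',h,H)
k=[(135,280),(170,162),(712,372),(670,487)]
q=np.array([onz(c,u0+a/10-.45,v0+b/10-.45,.036) for a,b in k])*1000; print(q.round(1),'slot c',q.mean(0))
m=(n2&(z<.02)).astype(np.uint8);n,l,s,ce=cv2.connectedComponentsWithStats(m);print(s,ce)
i=1+np.argmax(s[1:,4]);print('blob',onz(c,*ce[i],.031))
S=np.array([596.3,-23.2]);yd=np.array([np.cos(np.radians(69.8)),np.sin(np.radians(69.8))]);a=(H[:2]-S)@yd;print('along',a,'proj',S+a*yd)
E
```

```text
283 126
hole (313.55, 153.65) [599.86837281 -13.25161902  31.        ]
[[600.2   2.2  36. ]
 [610.3  -1.   36. ]
 [592.5 -49.2  36. ]
 [582.3 -45.8  36. ]] slot c [596.32152037 -23.44658521  36.        ]
[[     0      0    640    480 307122]
 [   309    149     10     10     78]] [[319.50149778 239.52188381]
 [313.6025641  153.33333333]]
blob [ 0.60014561 -0.01329786  0.031     ]
along 10.56863883829609 proj [599.94933196 -13.28140619]
```

```bash
python3 -m pendant '[[0.4,0,0,0,0.72],[0.9,0,0.1,0,0.72],[1.3,0,0.4,0,0.72],[1.45,0,0.8,0,0.72],[1.47,0,1,0,0.72]]';python3 -m pendant '[[0,0,0,0,0.72],[0,0,0,0,0.72]]';python3 -m pendant '[[0,0,0,0,0.72],[0,0,0,0,0.72]]'; python3 go.py .6003 -.0134 .145 -89.5
python3 -c "
from h import *
snap('scene','s2.png');i=cv2.imread('pics/s2.png')[170:320,210:410];cv2.imwrite('pics/s2c.png',cv2.resize(i,(800,600),interpolation=cv2.INTER_CUBIC))"
```

```text
clock: 12.7
position: [0.5998, -0.0122, 0.1571]
ee_rot: [1.0, 0.005, -0.001, 0.0]
ft_force: [-0.6, -0.0, -1.2]
grip_width: 0.325
clock: 12.95
position: [0.6006, -0.0129, 0.1595]
ee_rot: [1.0, 0.004, 0.0, -0.0]
ft_force: [-0.3, 0.6, -1.6]
grip_width: 0.323
clock: 13.2
position: [0.6008, -0.013, 0.1593]
ee_rot: [1.0, 0.004, 0.0, -0.0]
ft_force: [0.3, -0.2, -1.6]
grip_width: 0.32
clk 13.20 pos [ 0.6008 -0.013   0.1593] yawY -89.49 tilt [ 7.e-04  3.e-04 -1.e+00] F [ 0.26 -0.24 -1.56] grip 0.320 j [-0.51  0.36  0.57  1.65 -0.2   1.19 -1.46]
shift units [-0.012  0.011  0.358] turn units 0.002
```

View pics/s2c.png

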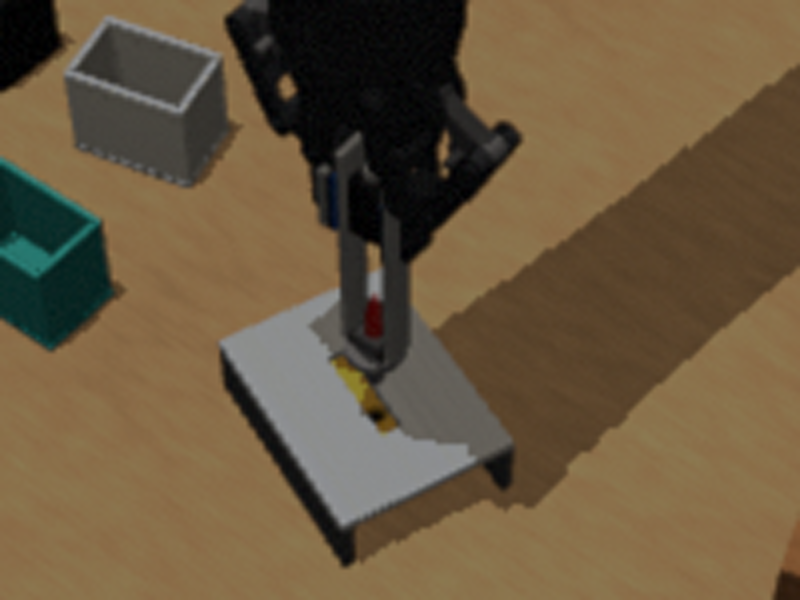

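```bash
python3 -m pendant '[[-0.01,0.01,0.2,0,0.72],[-0.01,0.01,0.4,0,0.72],[-0.01,0.01,0.5,0,0.72],[-0.01,0.01,0.5,0,0.72]]';for i in 1 2; do python3 -m pendant '[[0,0,0.04,0,0.72],[0,0,0.04,0,0.72]]';done; python3 go.py .6003 -.0134 .145 -89.5
```

```text
clock: 13.75
position: [0.6, -0.0134, 0.1384]
ee_rot: [1.0, 0.004, -0.0, 0.0]
ft_force: [0.4, -0.0, -0.7]
grip_width: 0.324
clock: 14.0
position: [0.6003, -0.0134, 0.1374]
ee_rot: [1.0, 0.004, 0.0, -0.0]
ft_force: [0.1, 0.2, -1.5]
grip_width: 0.323
clock: 14.25
position: [0.6002, -0.0133, 0.1356]
ee_rot: [1.0, 0.005, -0.0, -0.0]
ft_force: [-0.4, 0.7, -0.6]
grip_width: 0.321
clk 14.25 pos [ 0.6002 -0.0133  0.1356] yawY -89.48 tilt [-1.e-04  1.e-04 -1.e+00] F [-0.41  0.67 -0.57] grip 0.321 j [-0.5   0.38  0.56  1.67 -0.22  1.15 -1.45]
shift units [ 0.003  0.002 -0.235] turn units 0.003
```

```bash
for i in 1 2 3 4; do python3 -m pendant '[[0,0,0.03,0,0.72],[0,0,0.03,0,0.72]]' | egrep 'pos|ft';done
```

```text
position: [0.6002, -0.0134, 0.1344]
ft_force: [-0.6, 0.1, -2.4]
position: [0.6002, -0.0134, 0.1332]
ft_force: [-0.2, -0.9, -1.5]
position: [0.6002, -0.0133, 0.132]
ft_force: [0.8, -0.4, -2.8]
position: [0.6002, -0.0133, 0.1308]
ft_force: [0.8, 0.1, -1.2]
```

```bash
for i in 1 2 3 4 5; do python3 -m pendant '[[0,0,0.03,0,0.72],[0,0,0.03,0,0.72]]' | egrep 'pos|ft|grip';done
```

```text
position: [0.6002, -0.0134, 0.1296]
ft_force: [0.1, -0.3, -0.7]
grip_width: 0.325
position: [0.6002, -0.0133, 0.1284]
ft_force: [-0.0, -0.3, -1.0]
grip_width: 0.321
position: [0.6002, -0.0134, 0.1272]
ft_force: [1.0, 0.0, -1.2]
grip_width: 0.325
position: [0.6002, -0.0134, 0.126]
ft_force: [-1.0, -0.5, -1.4]
grip_width: 0.327
position: [0.6002, -0.0133, 0.1248]
ft_force: [-0.0, 0.2, -1.6]
grip_width: 0.319
```

```bash
for i in 1 2 3 4 5 6; do python3 -m pendant '[[0,0,0.03,0,0.72],[0,0,0.03,0,0.72]]' 24| egrep 'pos|ft|grip';done
```

```text
position: [0.6002, -0.0133, 0.1236]
ft_force: [0.2, -0.5, -0.7]
grip_width: 0.315
position: [0.6002, -0.0133, 0.1224]
ft_force: [-0.3, 0.3, -1.5]
grip_width: 0.317
position: [0.6002, -0.0134, 0.1212]
ft_force: [0.3, 0.1, -0.9]
grip_width: 0.316
position: [0.6002, -0.0133, 0.12]
ft_force: [0.2, 0.1, -1.7]
grip_width: 0.317
position: [0.6003, -0.0133, 0.1189]
ft_force: [0.7, 0.9, -2.6]
grip_width: 0.315
position: [0.6004, -0.0133, 0.1178]
ft_force: [-0.1, 0.1, 0.0]
grip_width: 0.316
```

```bash
for i in 1 2 3 ; do python3 -m pendant '[[0,0,0.03,0,0.72],[0,0,0.03,0,0.72]]' | egrep 'pos|ft|grip';done
```

```text
position: [0.6004, -0.0134, 0.1165]
ft_force: [-0.7, 0.5, 1.5]
grip_width: 0.319
position: [0.6003, -0.0134, 0.1152]
ft_force: [0.8, 0.9, 1.8]
grip_width: 0.316
position: [0.6006, -0.0135, 0.115]
ft_force: [-2.8, -0.7, 9.9]
grip_width: 0.319
```

```bash
python3 -m pendant '[[0,0,0.02,0,0.72],[0,0,0.02,0,0.72]]' | egrep 'pos|ft|grip';python3 tip.py w12|tail -3
python3 -c "
from h import *
p,d,c=snap('scene','s3.png');i=cv2.imread('pics/s3.png')[220:310,250:370];cv2.imwrite('pics/s3c.png',cv2.resize(i,(800,600),interpolation=cv2.INTER_CUBIC))
i=cv2.imread('pics/w12.png')[220:340,240:400];cv2.imwrite('pics/w12c.png',cv2.resize(i,(800,600),interpolation=cv2.INTER_CUBIC))
p,d,c=load('w12');P=cloud(c,d);z=P[...,2];r=np.hypot(P[...,0]-.5998,P[...,1]+.0134)
hs=cv2.cvtColor(p,cv2.COLOR_RGB2HSV)
print(np.histogram(z[r<.0145]*1000,bins=np.arange(30,60,1)),np.median(z[(r>.02)&(r<.03)&(z<.05)]))"
```

```text
position: [0.6009, -0.0135, 0.1149]
ft_force: [-4.4, 0.7, 14.7]
grip_width: 0.319
68 [133.   -9.3 -14.    9.8  -0.5] [144.  -12.4   0.2  12.5  13.6]
74 [1857.   -30.   -26.    30.    -0.5] [1759.   -30.     0.2   30.    26. ]
80 [330.  -29.4 -26.   29.8  -0.5] [453.  -29.7   0.2  29.8  26. ]
(array([  6,   4,   0,   1,  10,  35,  17,  15,  63, 170,  91,  20,  19,
        18,  57, 114,  43,  20,  55, 135,  69,  11,  12,   8,  19,  13,
        12,  17,  20]), array([30, 31, 32, 33, 34, 35, 36, 37, 38, 39, 40, 41, 42, 43, 44, 45, 46,
       47, 48, 49, 50, 51, 52, 53, 54, 55, 56, 57, 58, 59])) 0.0355103714625398
```

View pics/w12c.png

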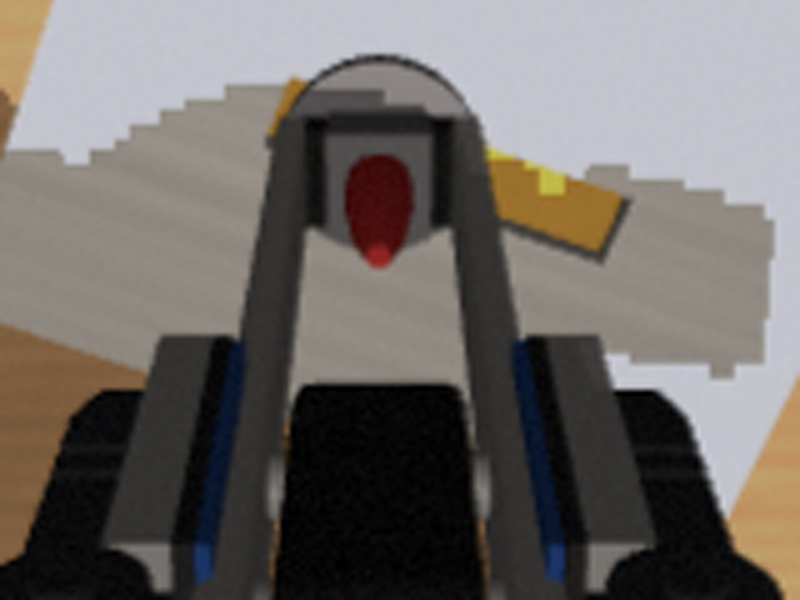

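View pics/s3c.png

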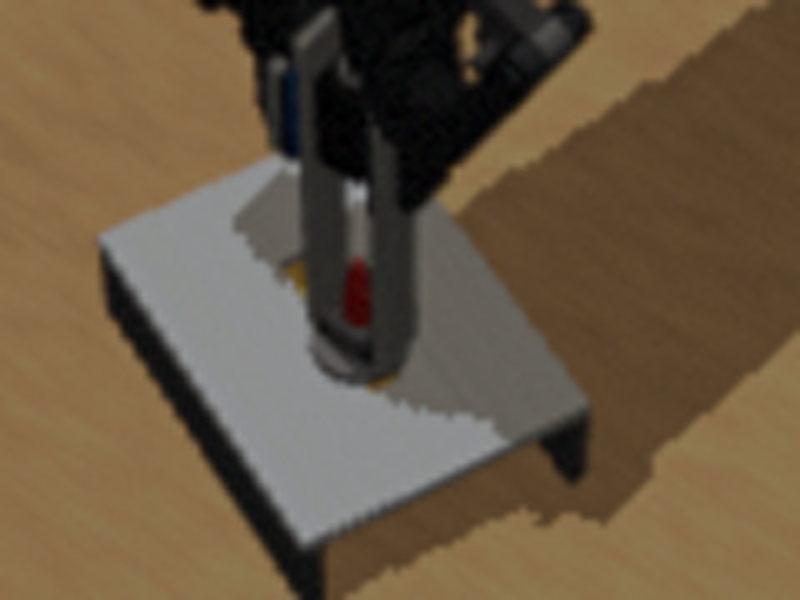

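```bash
python3 -m pendant '[[0,0,-0.04,0,0.72],[0,0,-0.04,0,0.68],[0,0,-0.04,0,0.64],[0,0,-0.04,0,0.58],[0,0,-0.04,0,0.57]]' 20; python3 -m pendant '[[0,0,0,0,0.57],[0,0,0,0,0.57]]';python3 tip.py w13|tail -4;python3 -c "
from h import *
i=cv2.imread('pics/w13.png')[220:340,240:400];cv2.imwrite('pics/w13c.png',cv2.resize(i,(800,600),interpolation=cv2.INTER_CUBIC))"
```

```text
clock: 19.73
position: [0.5998, -0.0133, 0.1144]
ee_rot: [1.0, 0.005, -0.001, -0.0]
ft_force: [-0.5, 0.3, -1.8]
grip_width: 0.429
clock: 19.98
position: [0.6002, -0.0133, 0.1148]
ee_rot: [1.0, 0.005, -0.0, -0.0]
ft_force: [0.4, 0.1, -1.2]
grip_width: 0.429
62 [195.   -8.  -18.2   7.   -0.4] [170.   -7.7   0.2   7.2  17.4]
68 [131.   -9.  -17.8  12.6  -0.4] [139.   -9.2   0.2  11.2  17.6]
74 [1890.   -30.   -26.    30.    -0.4] [1877.   -29.9    0.2   30.    26. ]
80 [239.  -29.6 -25.9  29.8  -0.4] [283.  -29.4   0.2  29.7  25.9]
```

View pics/w13c.png

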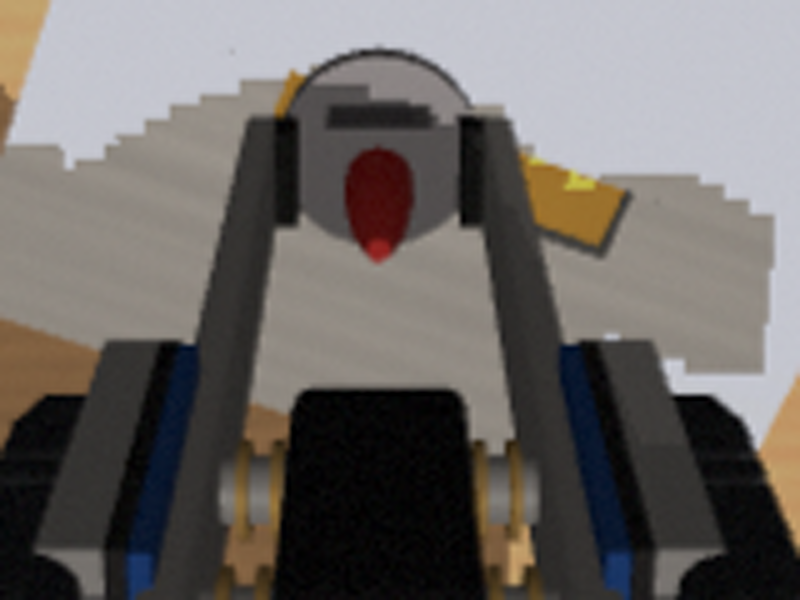

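```bash
python3 -m pendant '[[0,0,-0.1,0,0.57],[0,0,-0.4,0,0.57],[0,0,-0.9,0,0.57],[0,0,-1.5,0,0.57],[0,0,-2.2,0,0.57]]';python3 -m pendant '[[-0.3,0,-0.4,0,0.57],[-0.8,0,-0.4,0,0.57],[-1,0,-0.4,0,0.57],[-1,0,-0.4,0,0.57]]';python3 tip.py w14|tail -3
cat > fl.py <<'E'
import sys
from h import *
p,d,c=load(sys.argv[1]);P=cloud(c,d);z=P[...,2]
hs=cv2.cvtColor(p,cv2.COLOR_RGB2HSV)
r=np.hypot(P[...,0]-.5999,P[...,1]+.0133)
A=np.c_[P[...,0].ravel(),P[...,1].ravel(),np.ones(z.size)]
def fit(m,n):
    k=m.ravel(); w=np.linalg.lstsq(A[k],z.ravel()[k],rcond=None)[0]; res=z.ravel()[k]-A[k]@w
    print(n,k.sum(),'z@cone %.2f mm'%(1000*(w@[.5999,-.0133,1])),'slope',w[:2].round(4),'sd',(res.std()*1000).round(2))
g=hs[...,1]<70
fit((r>.018)&(r<.04)&(z>.033)&(z<.038)&g,'plate'); fit((r>.0108)&(r<.0132)&(z>.037)&(z<.043)&g,'flange top'); fit((r<.006)&(z>.047)&(z<.053)&g,'collar top')
mm=(r<.02)&(z>.0382)&(z<.0425);q=cv2.minEnclosingCircle(P[mm][:,:2].astype(np.float32)*1000);print('flange circ',q)
E
python3 fl.py w14; python3 go.py .523 -.232 .23 -74.9
```

```text
clock: 20.65
position: [0.6002, -0.0135, 0.2044]
ee_rot: [1.0, 0.004, 0.0, -0.0]
ft_force: [-0.3, 0.7, -1.7]
grip_width: 0.435
clock: 21.15
position: [0.5602, -0.0136, 0.2193]
ee_rot: [1.0, 0.005, 0.0, -0.0]
ft_force: [0.2, 0.8, -0.7]
grip_width: 0.431
62 [ 42.   -8.2 -18.2   6.4 -11.1] [41.  -7.  10.9  6.7 17.3]
68 [102.   -8.8 -18.1   6.4 -11.2] [101.   -8.9  10.9   6.3  17.6]
74 None [ 5.   4.7 11.2  5.3 14.6]
plate 4133 z@cone 35.61 mm slope [ 0.0008 -0.0002] sd 0.73
flange top 201 z@cone 39.59 mm slope [ 0.0041 -0.0108] sd 0.75
collar top 43 z@cone 49.83 mm slope [-0.0197  0.0004] sd 0.67
flange circ ((599.6860961914062, -13.316012382507324), 13.990093231201172)
clk 21.20 pos [ 0.5605 -0.0135  0.2192] yawY -89.47 tilt [ 6.e-04  4.e-04 -1.e+00] F [ 0.29  0.57 -1.45] grip 0.430 j [-0.56  0.21  0.58  1.68 -0.12  1.29 -1.52]
shift units [-0.989  5.452 -0.273] turn units -2.428
```

View pics/w14.png

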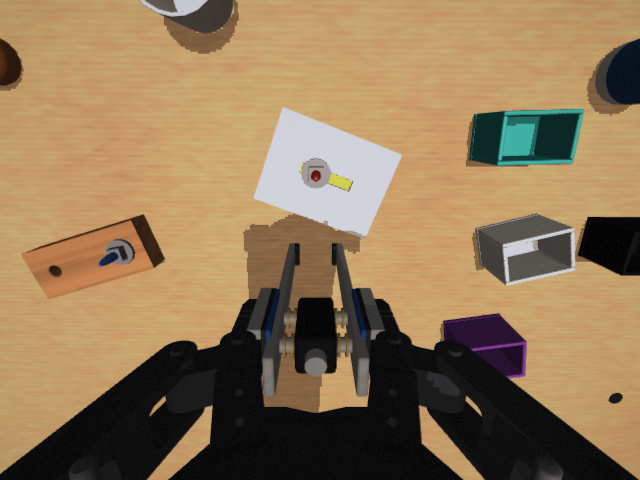

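```bash
python3 -m pendant '[[-0.2,1.1,-0.1,-0.6,0.57],[-0.4,2.3,-0.2,-1.2,0.57],[-0.7,3.6,-0.27,-1.8,0.57],[-0.9,4.8,-0.27,-2.3,0.57],[-0.96,5.45,-0.27,-2.43,0.57]]';python3 -m pendant '[[0,0,0,0,0.57],[0,0,0,0,0.57]]';python3 tip.py w15|tail -3; python3 go.py .524 -.2317 .12 -74.9; python3 - <<'E'
from h import *
p,d,c=load('w15');P=cloud(c,d);z=P[...,2]
m=(z>.055)&(z<.061)&(np.hypot(P[...,0]-.523,P[...,1]+.232)<.045);r=cv2.minAreaRect(P[m][:,:2].astype(np.float32)*1000);print(m.sum(),r)
E
```

```text
clock: 21.82
position: [0.5232, -0.2353, 0.2299]
ee_rot: [0.991, 0.13, -0.0, 0.001]
ft_force: [-0.9, -0.3, -1.0]
grip_width: 0.43
clock: 22.08
position: [0.5244, -0.2312, 0.2294]
ee_rot: [0.991, 0.132, -0.0, -0.0]
ft_force: [0.0, 0.9, -1.5]
grip_width: 0.435
62 [ 48.   -7.5 -18.2   6.5 -11.3] [50.  -8.4 10.8  6.6 17.2]
68 [102.   -9.1 -18.2   6.5 -11.3] [91.  -8.8 10.8  6.7 17.5]
74 [  5.    4.7 -15.1   5.1 -11.6] [ 6.   5.1 11.1  5.3 14.6]
clk 22.12 pos [ 0.5244 -0.2308  0.2294] yawY -74.82 tilt [-3.e-04  4.e-04 -1.e+00] F [ 0.42  0.27 -1.98] grip 0.433 j [-0.25  0.25  0.69  1.64 -0.16  1.31 -0.83]
shift units [-0.016  0.019  2.736] turn units 0.014
894 ((523.0225830078125, -232.48728942871094), (45.58025360107422, 67.9975357055664), 15.037261962890625)
```

View pics/w15.png

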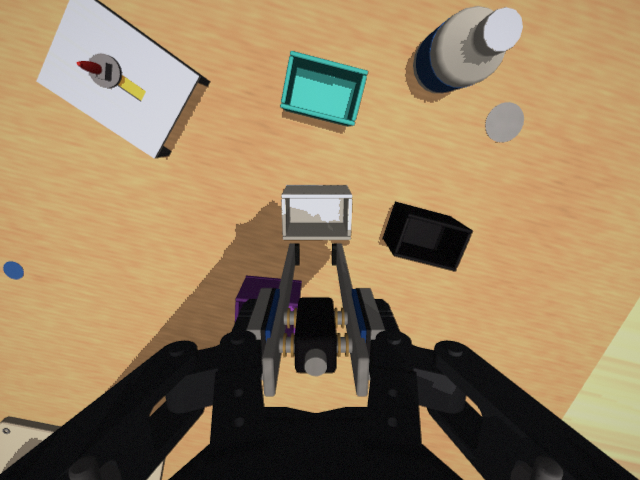

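```bash
python3 -m pendant '[[0,0.03,0.7,0,0.57],[0,0.03,1.5,0,0.57],[0,0.03,2.2,0,0.57],[0,0.03,2.4,0,0.57],[0,0.03,2.4,0,0.57]]';python3 -m pendant '[[0,0,0.4,0,0.57],[0,0,0.8,0,0.57],[0,0,1.1,0,0.57],[0,0,1.2,0,0.57],[0,0,1.25,0,0.57]]';for i in 1 2 3 4; do python3 -m pendant '[[0,0,0.03,0,0.57],[0,0,0.03,0,0.57]]'|egrep 'pos|ft'; done
```

```text
clock: 22.75
position: [0.5245, -0.2326, 0.1339]
ee_rot: [0.991, 0.132, -0.0, -0.0]
ft_force: [0.0, -0.2, -0.6]
grip_width: 0.431
clock: 23.38
position: [0.5241, -0.2333, 0.0835]
ee_rot: [0.991, 0.131, -0.0, -0.0]
ft_force: [-0.2, -0.6, -1.3]
grip_width: 0.432
position: [0.5243, -0.2333, 0.0827]
ft_force: [0.0, -0.1, -1.1]
position: [0.5242, -0.2332, 0.0813]
ft_force: [-0.1, 0.5, -1.2]
position: [0.5241, -0.2331, 0.08]
ft_force: [0.6, 0.1, -0.8]
position: [0.5241, -0.2332, 0.0788]
ft_force: [1.1, -0.5, -1.6]
```

```bash
for i in 1 2; do python3 -m pendant '[[0,0,0.02,0,0.57],[0,0,0.02,0,0.57]]'|egrep 'pos|ft'; done
```

```text
position: [0.5242, -0.2332, 0.0781]
ft_force: [-0.1, 0.2, -0.1]
position: [0.5246, -0.2332, 0.0779]
ft_force: [-1.3, 1.3, 5.0]
```

```bash
python3 -m pendant '[[0,0,0,0,0.52],[0,0,0,0,0.46],[0,0,0,0,0.4],[0,0,0,0,0.3],[0,0,0,0,0.15]]'; python3 -m pendant '[[0,0,0,0,0.05],[0,0,0,0,0],[0,0,0,0,0]]'; python3 tip.py w16 | head -6
```

```text
clock: 25.5
position: [0.5241, -0.2332, 0.0772]
ee_rot: [0.991, 0.131, -0.0, -0.0]
ft_force: [-0.5, 0.9, -0.3]
grip_width: 0.847
clock: 25.88
position: [0.5241, -0.2332, 0.0773]
ee_rot: [0.991, 0.131, 0.0, -0.0]
ft_force: [0.1, 0.6, -1.2]
grip_width: 0.998
-40 [1144.    -8.8  -23.    10.    -0.2] [1081.    -9.7    0.2   10.    22. ]
-34 [645.   -8.8 -23.   10.   -0.2] [625.   -9.    0.2   9.8  22.1]
-28 [311.   -8.7 -23.   10.1  -0.1] [305.   -3.    0.2  10.1  22.1]
-22 [296.   -5.9 -22.9   9.8  -0.1] [283.   -4.9   0.3   9.8  22.1]
-16 [588.   -8.1 -22.8   9.8  -0.1] [569.   -8.8   0.3   9.8  22. ]
-10 [172.   -8.7 -23.1   9.8  -0.1] [158.   -8.7   0.3   9.7  21.9]
```

View pics/w16.png

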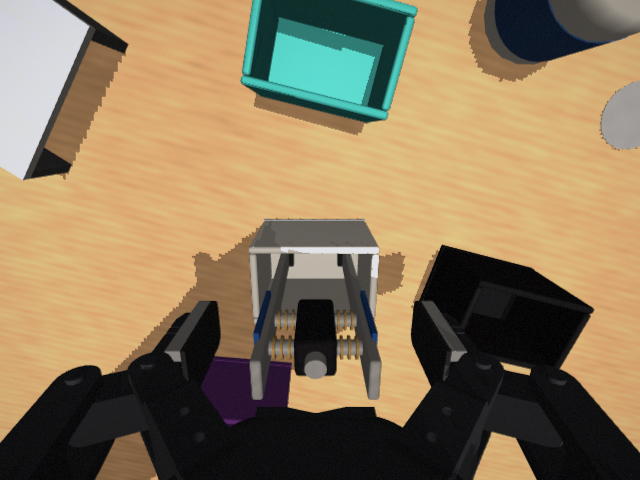

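Tongs stand upright, free and 45 mm wide, between the open pads. Lift clear and check everything.

```bash
python3 -m pendant '[[0,0,-0.4,0,0],[0,0,-1,0,0],[0,0,-1.8,0,0],[0,0,-2.6,0,0],[0,0,-3.5,0,0]]'; python3 -m pendant '[[-0.7,0,0,0,0],[-1.4,0,-0.5,0,0],[-1.4,0,-0.5,0,0]]';python3 tip.py w17 | head -1; python3 - <<'E'
from h import *
p,d,c=load('w17');P=cloud(c,d);z=P[...,2]
m=(z>.075)&(z<.135)&(np.hypot(P[...,0]-.523,P[...,1]+.232)<.045);r=cv2.minAreaRect(P[m][:,:2].astype(np.float32)*1000);print(m.sum(),r,z[m].max())
snap('scene','s9.png');snap('top','t9.png')
p,d,c=load('s9');q,e,f=load('top0')
i=np.hstack([cv2.resize(p[145:220,200:300],(400,300),interpolation=cv2.INTER_CUBIC),cv2.resize(p[230:305,250:350],(400,300),interpolation=cv2.INTER_CUBIC)]);cv2.imwrite('pics/s9c.png',i[...,::-1])
E
python3 fl.py s9; python3 fl.py t9
```

```text
clock: 26.55
position: [0.5239, -0.2334, 0.2194]
ee_rot: [0.991, 0.131, 0.0, 0.0]
ft_force: [-0.5, 0.4, 0.1]
grip_width: 1.004
clock: 26.92
position: [0.4692, -0.2495, 0.2398]
ee_rot: [0.992, 0.13, 0.002, 0.0]
ft_force: [0.3, -0.7, -0.7]
grip_width: 0.998
1133 ((522.283447265625, -233.45689392089844), (21.763856887817383, 44.68478775024414), 14.68669605255127) 0.13020046864876805
plate 765 z@cone 35.72 mm slope [-0.0011  0.0004] sd 1.25
flange top 33 z@cone 40.21 mm slope [-0.0615 -0.0227] sd 1.41
collar top 5 z@cone 49.87 mm slope [-0.1088  0.1701] sd 0.37
flange circ ((601.9891357421875, -10.469914436340332), 18.272159576416016)
plate 445 z@cone 35.88 mm slope [ 0.0028 -0.002 ] sd 1.34
flange top 24 z@cone 39.91 mm slope [-0.0521 -0.062 ] sd 1.58
collar top 5 z@cone 46.82 mm slope [ 0.0323 -1.0723] sd 0.77
flange circ ((600.833251953125, -12.976774215698242), 19.003585815429688)
```

View pics/s9c.png

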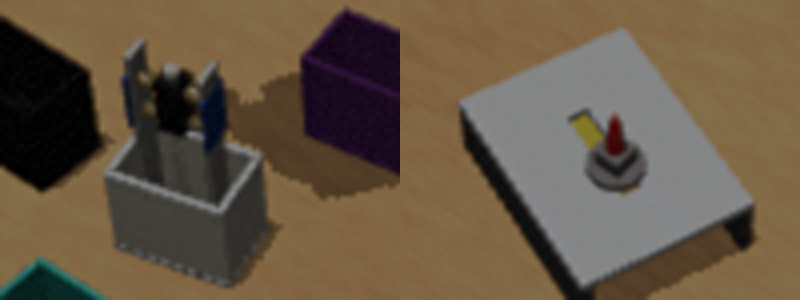

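View pics/s9.png

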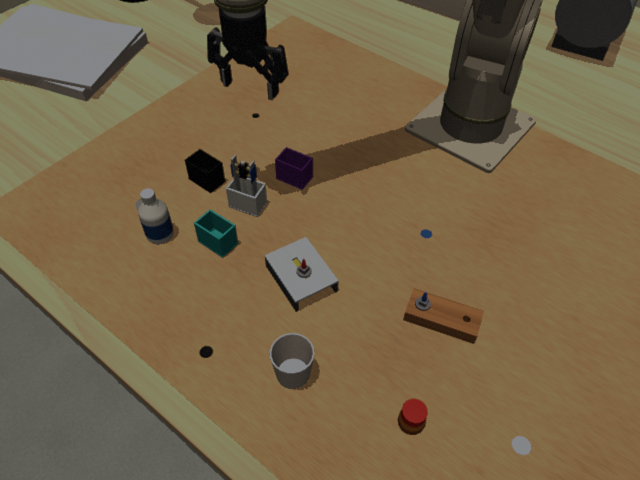

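The scene view shows the red cone seated upright at (303,268). The tongs stand in the white caddy at (247,185), and the blue cone, bottle, cup and jar have not moved. The gripper is clear of everything.

```bash
python3 -c "
from workcell import hand_in
print(hand_in())"
```

```text
the job is handed in; nothing more can be done
None
```

The red cone is seated in the drying stand's clip, the tongs are back in their caddy, and the job was handed in at about 27 s.

- **Pick-up:** I took the tongs from the white caddy and squeezed them on the grey collar with 20 N at the gripper, about 13 N per side on the collar. I set the gripper to 24 N, about 17 N per side, for pressing in. The cone was touched only by the tongs, and only on its unpainted parts.
- **Finding the hole:** The wrist camera showed it about 10.6 mm from the slot's middle. I lowered in steps of about 1 mm, watching the force, and the stem went in without touching the slot floor, so no feeling along the slot was needed.
- **Pressing in:** I pushed until the arm stopped moving, with about 16 N of contact force at most, then let go.
- **Cone check:** In the close wrist view after release, the flange top was 3.98 mm above the plate and level. The flange is 4 mm thick, so it is fully home. The coarser scene and top views gave 4.5 mm and 4.0 mm and noisier tilts, with very few pixels behind them.
- **Roller force:** The force rose by only about 3 N before the flange touched, less than the 5 to 10 N expected at the rollers. The force climbing with no further travel, and the flange height, both agree that it is home.
- **Tongs and surroundings:** The tongs stand upright and fully sprung open in the caddy. By eye, the blue cone, bottle, cup and jar are where they started, and the robot touches nothing.

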